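Clear the seed-testing bench: hang the dippers, put away tins and cartons

TASK

Clear the bench at the end of the seed-testing shift: hang every measuring dipper by the hole in its handle on a peg of the aluminium rack, one dipper to a peg, and put the samples away by kind, every round tin standing upright in the shallow steel tray and every rectangular carton standing upright in the fibreboard box with the tall end boards. Nothing of these may stay on the bench or in the gripper, and the mug, the tape dispenser and the mouse must stay where they are.

Things in the scene. Friction and masses are not known exactly. Their poses are not given: they have to be found in the camera images.
- rack: Fixed aluminium rack, 330 mm wide along its y: a crossbar (30 x 30 mm, top at height 240 mm) on two posts at y = +-150 mm, feet 140 mm long along x. Origin on the bench under the crossbar's middle, z up. Three bare steel pegs, 8 mm thick, stick out of the crossbar's front face (x = -15 mm) towards -x at y = -85, 0 and +85 mm, rising 12 degrees to a round tip at x = -92 mm, height 249 mm.
- peg0 (a point): Point on the centre line of the rack's peg at y = -85 mm: 45 mm out from the crossbar's front face, 32 mm short of the tip, at height 243 mm. Axes as the rack's: the peg points to -x, rising 12 degrees.
- peg1 (a point): Point on the centre line of the rack's peg at y = 0: 45 mm out from the crossbar's front face, 32 mm short of the tip, at height 243 mm. Axes as the rack's: the peg points to -x, rising 12 degrees.
- peg2 (a point): Point on the centre line of the rack's peg at y = +85 mm: 45 mm out from the crossbar's front face, 32 mm short of the tip, at height 243 mm. Axes as the rack's: the peg points to -x, rising 12 degrees.
- tin_tray: Fixed shallow open steel tray for the tins, 274 x 98 mm outside with a flat rim (290 x 110 mm over the rim), 20 mm high, walls and floor 3 mm. Origin under its centre on the bench, x along the long side, z up.
- carton_box: Fixed open fibreboard box for the cartons, 304 x 100 mm outside; floor 6 mm, long side walls 8 mm thick and 32 mm high, end boards 16 mm thick and 70 mm high; inside 272 x 84 mm. Origin under its centre on the bench, x along the long side, z up.
- dipper1: Steel measuring dipper, 130 g, standing on the bench (may be absent): cup 60 mm in diameter, 55 mm high, with a flat upright strap handle on its side, 4 mm thick, 34 mm wide, 170 mm high. Origin at the centre of the cup's underside, z up; the strap's middle plane is at x = +32 mm, its faces square to x, its width along y. A tab above its hole, 141 to 170 mm up, can be pinched from above.
- dipper1_eye (a point): Centre of the round 22 mm hole in dipper 1's strap: 130 mm up, at x = +32 mm of the dipper, running along the dipper's x axis. Let go on a peg, the dipper swings until it leans some 12 degrees, its cup under the peg; the cup may face either way.
- dipper2: Steel measuring dipper, 130 g, standing on the bench (may be absent): cup 60 mm in diameter, 55 mm high, with a flat upright strap handle on its side, 4 mm thick, 34 mm wide, 170 mm high. Origin at the centre of the cup's underside, z up; the strap's middle plane is at x = +32 mm, its faces square to x, its width along y. A tab above its hole, 141 to 170 mm up, can be pinched from above.
- dipper2_eye (a point): Centre of the round 22 mm hole in dipper 2's strap: 130 mm up, at x = +32 mm of the dipper, running along the dipper's x axis. Let go on a peg, the dipper swings until it leans some 12 degrees, its cup under the peg; the cup may face either way.
- dipper3: Steel measuring dipper, 130 g, standing on the bench (may be absent): cup 60 mm in diameter, 55 mm high, with a flat upright strap handle on its side, 4 mm thick, 34 mm wide, 170 mm high. Origin at the centre of the cup's underside, z up; the strap's middle plane is at x = +32 mm, its faces square to x, its width along y. A tab above its hole, 141 to 170 mm up, can be pinched from above.
- dipper3_eye (a point): Centre of the round 22 mm hole in dipper 3's strap: 130 mm up, at x = +32 mm of the dipper, running along the dipper's x axis. Let go on a peg, the dipper swings until it leans some 12 degrees, its cup under the peg; the cup may face either way.
- tin1: Round closed aluminium sample tin (may be absent), 56 mm in diameter (lid 57 mm), 60 mm high, about 120 g. Origin at the centre of its underside, z up.
- tin2: Round closed aluminium sample tin (may be absent), 56 mm in diameter (lid 57 mm), 60 mm high, about 120 g. Origin at the centre of its underside, z up.
- tin3: Round closed aluminium sample tin (may be absent), 56 mm in diameter (lid 57 mm), 60 mm high, about 120 g. Origin at the centre of its underside, z up.
- carton1: Closed rectangular cardboard sample carton (may be absent), 70 mm long (x), 50 mm wide (y), 70 mm high, about 110 g. Origin at the centre of its underside, z up.
- carton2: Closed rectangular cardboard sample carton (may be absent), 70 mm long (x), 50 mm wide (y), 70 mm high, about 110 g. Origin at the centre of its underside, z up.
- carton3: Closed rectangular cardboard sample carton (may be absent), 70 mm long (x), 50 mm wide (y), 70 mm high, about 110 g. Origin at the centre of its underside, z up.
- mug: White mug with pens, 80 mm in diameter, 90 mm high (pens to 145 mm), a bystander to leave alone. Origin at the centre of its underside.
- tape_dispenser: Desk tape dispenser, 150 x 60 x 95 mm, a bystander to leave alone. Origin at the centre of its underside.
- mouse: Computer mouse, 105 x 60 x 30 mm, a bystander to leave alone. Origin at the centre of its underside.

How it is judged:
By the outcome, as a careful person would: the job done as asked, in the order asked, and still so for the second after the job is handed in, with the robot touching nothing.
Of dipper1, dipper2, dipper3 only 2 to 3 are there at a start; the rules pass over those that are not, and their reading is None.
Of tin1, tin2, tin3, carton1, carton2, carton3 only 4 to 5 are there at a start; the rules pass over those that are not, and their reading is None.
At some moment in a run one of tin1, tin2, tin3, carton1, carton2, carton3 may be knocked a few centimetres aside while the robot is not near it.
It also fails if it takes over 210 s, if anything falls off the work surface, if the arm or the gripper's body presses on something with over 40 N, if the wrist force passes 120 N, or if a joint passes its speed limit or range.

ROBOT

A 6-joint arm with a two-finger parallel gripper is mounted at the origin on the work surface. World frame = base frame: x ahead of the robot, y to its left, z up, the work surface at z = 0. Lengths are in m, angles in rad, forces in N, time in s.
With the tool pointing down it reaches from about 0.275 to 0.85 m from the base axis. Payload 19 kg.
Tool frame: the origin (TCP) lies at the very end of the fingers, on their centre line; the grasp point (between the pads) lies ctrl.grip_point_offset behind it (ctrl.grip_point_offset is the distance from the TCP to the grasp point, in m); y points along the fingers, x is the direction in which the jaws open and shut, and the axes are right-handed (so a half turn about y gives the same grasp; the last joint's range is limited). The gripper opens to 85 mm and grips with 20 to 120 N. Pads are 22 mm wide; open, the fingers measure 114 mm over their backs; the gripper's body (76 mm by 85 mm) begins 54 mm behind the grasp point. The pads swing forward as they close: fully open they stand 13 mm farther back than shut.
Start: joints at [1.163, 0.15, 1.437, -0, 1.554, -0.134], TCP at [0.155, 0.554, 0.231] pointing down, gripper open.
Joint ranges: [-2.8, 2.8], [-0.68, 2.1], [0.12, 2.68], [-1.39, 4.53], [0.16, 2.79], [-2.81, 2.81]. Speed limits (rad/s): [1.89, 1.89, 2.22, 3.01, 3.01, 3.01].

INTERFACE

Orientations are given as a unit quaternion [x, y, z, w].
In Python, from workcell import ctrl, grab_frame gives the robot as it stands.
- The arm moves only by the tool jog_arm, never from a script. Its argument "motion" is a list that holds one entry, the list of rows, each a list of 7 numbers: the closure, from 0 (fully open) to 1 (shut), then the shift along the world's x, y, z in m, then the turn, a rotation vector about the world's x, y, z in rad. A call has 1 to 8 rows; each row is the pose to reach, as a shift and turn from the pose measured when the call began; what a row does not reach only later rows make up. A row lasts 1/12 s, in which the tool goes at most 41.7 mm and 7.16 degrees, less where a joint would pass 70% of its speed; a pose out of reach is approached as far as the arm can. A call with a gripper value outside its range is refused whole. The fingers move at their own pace and stop on an object; "newtons" is the grip in N (left out, the last holds). Time passes only in rows, so rows that repeat a pose let the fingers close. It gives the time, the measured TCP pose, the force and the opening at its end, in the units of the state.
- ctrl.observe(): the state, without advancing time (a new reading comes with each control period).
- grab_frame(name): name is "scene" or "top" or "wrist"; returns a dict with "pixels" (480x640x3 uint8, red, green, blue), "fx", "fy", "cx", "cy" (pixels), "k1" (the pictures are not rectified: a ray, as slopes to the right and down, at radius r is drawn at 1 + k1 r^2 times it, then the intrinsics apply), "rvec" (rotation vector, rad) and "tvec" (3), from world to camera coordinates, as OpenCV has them. Camera axes: x right, y down, z forward; pixel columns grow to the right and rows downward; lengths in m; the calibration is good to about 2 mm. A picture is of the moment at which its call begins. There is no depth.
- ctrl.sign_off(): hands the job in, once; it reports no verdict.
The state is a dict: "t": time; "joint_positions": joint angles; "dq": joint speeds; "joint_torque": joint torques, N m; "eef_pos": TCP position; "tcp_rot": TCP orientation; "contact_force": force on the tool from outside, world axes, zero at the start; "ft_torque": the same for the moment, N m; "gripper_width": finger opening in m.
Only numpy, scipy, OpenCV 4.12 (cv2) and the standard library are available. Lean on these libraries where they do the work, as an engineer would, in place of code of your own. Each camera call takes 0.05 s, during which the arm holds its last target.

## Working session

There is one attempt and no reset: what is moved stays moved. The work goes in short steps, Python scripts to look and compute and a tool call to move; the robot and the scene stay as the last step left them, time stands still between calls to the robot, and variables do not carry over. Pictures are saved under pics/ and viewed, and the job is handed in when it is done.

Besides the shell and the picture viewer there is one more tool, called after "Emit:" as name([rows], argument=value, ...), one row to a line, values as JSON. jog_arm: Moves the arm, as the interface text tells. Its arguments: {"type":"object","properties":{"motion":{"type":"array"},"newtons":{"type":"number"}},"required":["motion"]}

```bash
mkdir -p pics; ls
python3 - <<'E'
from workcell import ctrl, grab_frame
import cv2
print(ctrl.observe(), ctrl.grip_point_offset)
for n in("scene","top","wrist"):
    f=grab_frame(n); cv2.imwrite(f"pics/{n}0.png",f["pixels"][:,:,::-1])
    print(n,{k:v for k,v in f.items() if k!="pixels"})
E
```

```text
pics
{'t': 0.0, 'joint_positions': array([ 1.16299856e+00,  1.50966976e-01,  1.43803307e+00,  3.91669377e-07,
        1.55376225e+00, -1.34014160e-01]), 'dq': array([ 0.00144466, -0.00083321,  0.00058326,  0.00049082, -0.0007658 ,
       -0.00123832]), 'joint_torque': array([ 6.47336838e-04, -7.13042593e+01, -5.70871747e+01, -5.32885872e-05,
        8.70220363e-03,  6.13877614e-05]), 'eef_pos': array([0.15539775, 0.55335598, 0.23068527]), 'tcp_rot': array([ 0.56375808,  0.42673   , -0.42745013, -0.56335133]), 'contact_force': array([ 0.07786201, -0.09427657, -0.04944993]), 'ft_torque': array([ 0.00993741, -0.05495237, -0.04428507]), 'gripper_width': 0.08519369023384425} 0.0187
scene {'fx': 489.77287152486286, 'fy': 489.77287152486286, 'cx': 318.0609958433499, 'cy': 242.14790076632534, 'k1': -0.13224330790526845, 'rvec': array([ 2.12533375,  0.53212155, -0.30439814]), 'tvec': array([-0.44562137, -0.0298199 ,  1.55505677])}
top {'fx': 586.6530720930682, 'fy': 586.6530720930682, 'cx': 313.5691625663315, 'cy': 245.15280907319936, 'k1': -0.1772329678550871, 'rvec': array([ 2.21223644, -2.15132496,  0.07162894]), 'tvec': array([-0.07910445,  0.53672016,  1.89391763])}
wrist {'fx': 405.47633223431194, 'fy': 405.47633223431194, 'cx': 318.5647744722397, 'cy': 235.34229716465967, 'k1': -0.045242062386894114, 'rvec': array([-2.3146839 , -1.75391971, -0.25007124]), 'tvec': array([-0.57600316, -0.03655624,  0.37825732])}
```

View pics/scene0.png

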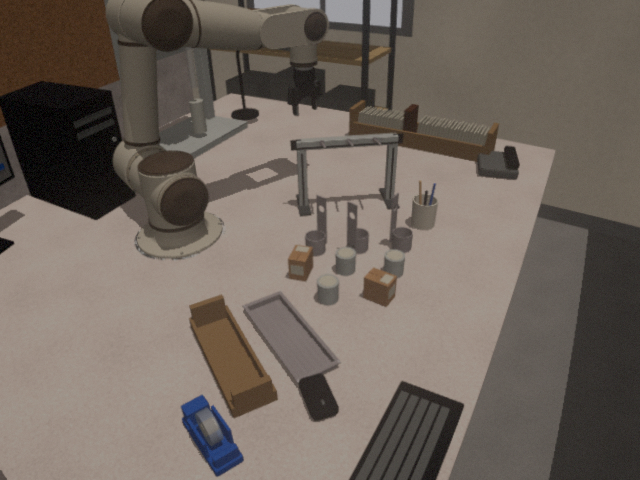

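View pics/top0.png

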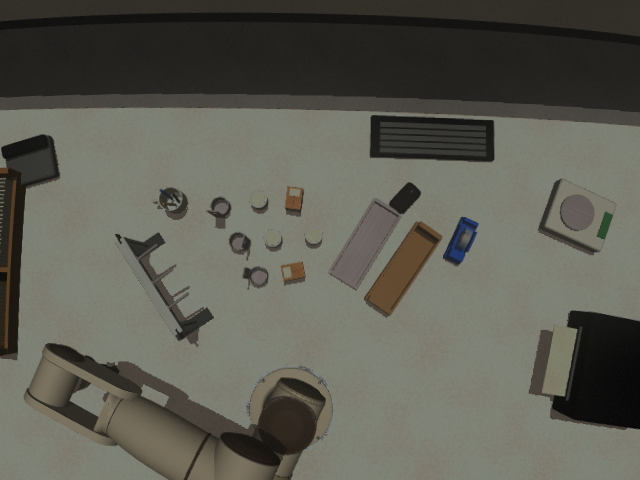

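View pics/wrist0.png

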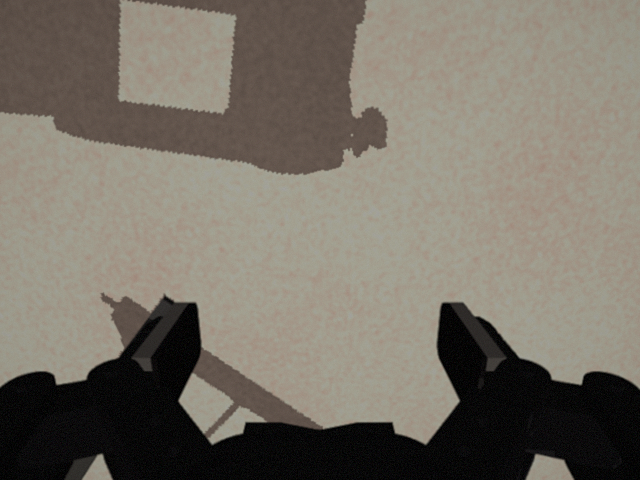

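```bash
cat > h.py <<'E'
import numpy as np, cv2
from scipy.spatial.transform import Rotation as R
from workcell import ctrl, grab_frame
def ray(f,u,v):
    xd=(u-f["cx"])/f["fx"]; yd=(v-f["cy"])/f["fy"]
    x,y=xd,yd
    for _ in range(30):
        s=1+f["k1"]*(x*x+y*y); x,y=xd/s,yd/s
    M=R.from_rotvec(f["rvec"]).as_matrix()
    return -M.T@f["tvec"], M.T@np.array([x,y,1.])
def p2w(f,u,v,z):
    c,d=ray(f,u,v); return c+d*(z-c[2])/d[2]
def w2p(f,P):
    P=np.atleast_2d(P).astype(float)
    M=R.from_rotvec(f["rvec"]).as_matrix(); q=P@M.T+f["tvec"]
    a=q[:,:2]/q[:,2:]; s=1+f["k1"]*(a**2).sum(1,keepdims=True); a=a*s
    return a*[f["fx"],f["fy"]]+[f["cx"],f["cy"]]
def save(name,im): cv2.imwrite(f"pics/{name}.png",im[:,:,::-1])
def crop(f,u0,v0,u1,v1,k,name):
    im=cv2.resize(f["pixels"][v0:v1,u0:u1],None,fx=k,fy=k,interpolation=cv2.INTER_CUBIC)
    im=np.clip(im.astype(float)*1.5,0,255).astype(np.uint8)
    save(name,im)
E
python3 - <<'E'
from h import *
f=grab_frame("top"); crop(f,110,170,330,345,3.6,"top1")
crop(f,320,170,490,320,4,"top2")
g=grab_frame("scene"); crop(g,270,120,450,310,3.1,"sc1"); crop(g,180,230,450,420,2.9,"sc2")
E
```

```text
(no output)
```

View pics/top1.png

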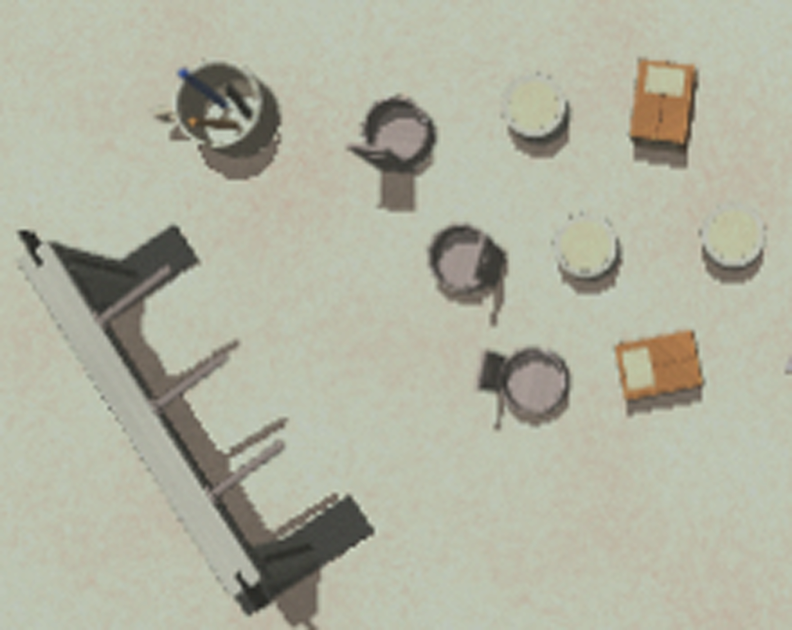

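View pics/top2.png

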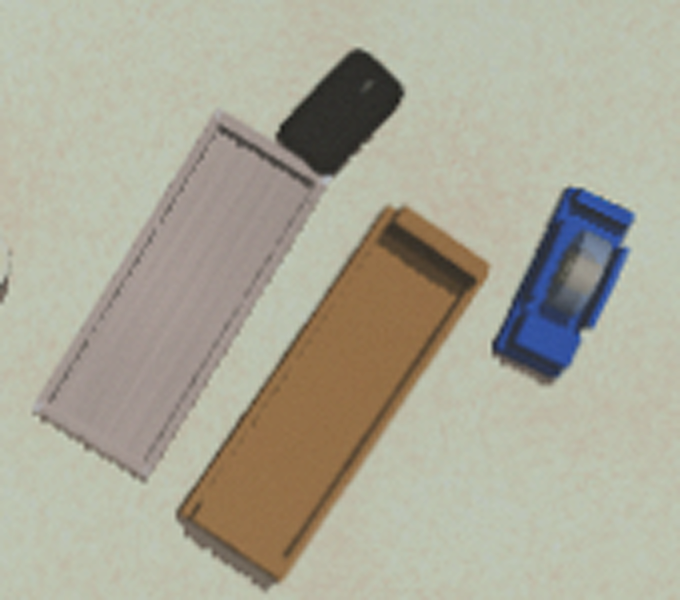

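View pics/sc1.png

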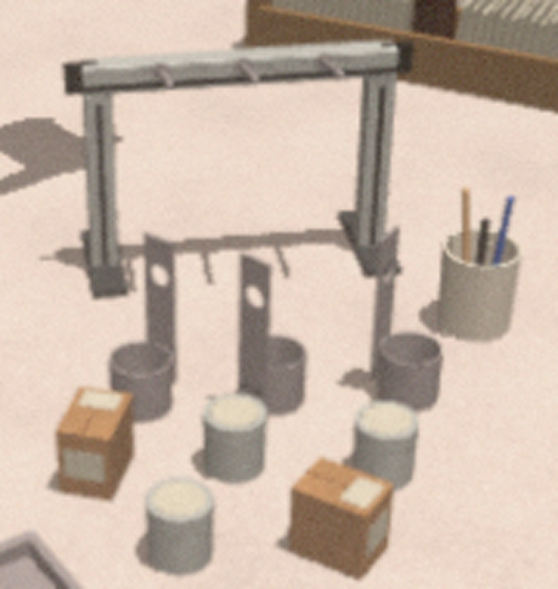

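View pics/sc2.png

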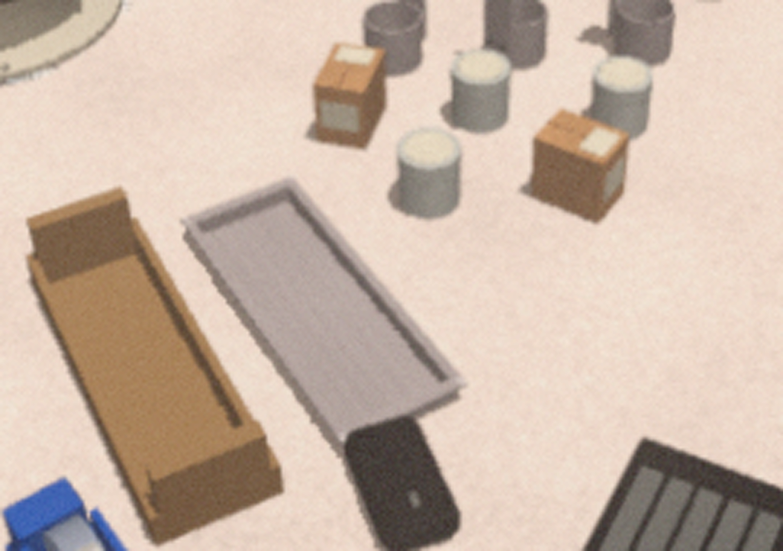

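```bash
cat > est.py <<'E'
from h import *
from scipy.optimize import least_squares
T=lambda u,v:(u/3.6+110,v/3.6+170)
T2=lambda u,v:(u/4+320,v/4+170)
def rect_fit(f,pix,loc,z0):
    # loc: local pts (n,3)
    loc=np.array(loc,float)
    c=np.mean([p2w(f,*p,l[2]) for p,l in zip(pix,loc)],0)
    best=None
    for a0 in np.linspace(0,2*np.pi,9)[:-1]:
        def r(q):
            M=R.from_euler('z',q[2]).as_matrix(); return (w2p(f,loc@M.T+[q[0],q[1],0])-pix).ravel()
        s=least_squares(r,[c[0],c[1],a0])
        if best is None or s.cost<best.cost: best=s
    return best.x, np.sqrt(2*best.cost/len(pix))
E
python3 - <<'E'
from est import *
f=grab_frame("top")
for n,p in dict(tA=(537,107),tB=(587,245),tC=(733,238)).items(): print(n,p2w(f,*T(*p),.06).round(4))
for n,ps in dict(cA=[(695,62),(688,142),(632,135),(640,60)],cB=[(692,332),(701,380),(625,398),(617,347)]).items():
    ps=[T(*p) for p in ps]; w=[p2w(f,*p,.07) for p in ps]
    print(n,np.mean(w,0).round(4),[np.linalg.norm(w[i]-w[(i+1)%4]).round(3) for i in range(4)], [np.degrees(np.arctan2(*(w[(i+1)%4]-w[i])[[1,0]])).round(1) for i in range(4)])
ps=[T2(*p) for p in[(218,108),(328,182),(147,480),(38,408)]]; w=[p2w(f,*p,.02) for p in ps]
print("tray",np.mean(w,0).round(4),[np.linalg.norm(w[i]-w[(i+1)%4]).round(3) for i in range(4)], [np.degrees(np.arctan2(*(w[(i+1)%4]-w[i])[[1,0]])).round(1) for i in range(4)])
for n,a,b in [("dA",(399,132),(372,155)),("dB",(462,260),(490,262)),("dC",(537,380),(490,370))]:
    w=p2w(f,*T(*a),.055);t=p2w(f,*T(*b),.17); d=t-w
    print(n,w.round(4),t.round(4),np.hypot(d[0],d[1]).round(4),np.degrees(np.arctan2(d[1],d[0])).round(1))
# rack: peg bases and tips
for b,t in[((100,320),(170,268)),((152,407),(238,344)),((207,493),(283,444))]:
    wb=p2w(f,*T(*b),.233);wt=p2w(f,*T(*t),.249);d=wt-wb;print("peg",wb.round(4),wt.round(4),np.hypot(*d[:2]).round(3),np.degrees(np.arctan2(d[1],d[0])).round(1))
w=[p2w(f,*T2(*p),.07) for p in[(402,207),(490,265),(180,508),(275,583)]]
print("box",np.round(w,4))
E
```

```text
tA [0.6775 0.1148 0.06  ]
tB [0.5549 0.0658 0.06  ]
tC [ 0.5647 -0.0637  0.06  ]
cA [0.6855 0.0012 0.07  ] [np.float64(0.072), np.float64(0.05), np.float64(0.068), np.float64(0.049)] [np.float64(176.8), np.float64(84.4), np.float64(-4.2), np.float64(-90.6)]
cB [ 0.4507 -0.0016  0.07  ] [np.float64(0.043), np.float64(0.069), np.float64(0.045), np.float64(0.067)] [np.float64(-167.7), np.float64(105.0), np.float64(10.7), np.float64(-77.1)]
tray [ 0.5491 -0.2345  0.02  ] [np.float64(0.109), np.float64(0.286), np.float64(0.106), np.float64(0.287)] [np.float64(-122.5), np.float64(150.0), np.float64(58.1), np.float64(-29.5)]
dA [0.6526 0.239  0.055 ] [0.6171 0.2417 0.17  ] 0.0356 175.6
dB [0.5389 0.1775 0.055 ] [0.5294 0.1382 0.17  ] 0.0404 -103.5
dC [0.434  0.1067 0.055 ] [0.4391 0.135  0.17  ] 0.0288 79.6
peg [0.4685 0.4505 0.233 ] [0.5117 0.3891 0.249 ] 0.075 -54.9
peg [0.399  0.4036 0.233 ] [0.452  0.3302 0.249 ] 0.091 -54.2
peg [0.331 0.355 0.233] [0.3731 0.2903 0.249 ] 0.077 -57.0
box [[ 0.6196 -0.4044  0.07  ]
 [ 0.5751 -0.4763  0.07  ]
 [ 0.3753 -0.2316  0.07  ]
 [ 0.3179 -0.3084  0.07  ]]
```

```bash
cat > mdl.py <<'E'
from h import *
def Tf(p,x,y,a): return np.asarray(p,float)@R.from_euler('z',a,degrees=True).as_matrix().T+[x,y,0]
def circ(r,z,x=0,y=0): t=np.linspace(0,2*np.pi,33); return np.c_[x+r*np.cos(t),y+r*np.sin(t),0*t+z]
def rect(lx,ly,z,x=0): return np.array([[x+a*lx/2,b*ly/2,z] for a,b in[(1,1),(-1,1),(-1,-1),(1,-1),(1,1)]])
def lines(k):
    if k=="tin": return [circ(.0285,.06),circ(.028,0)]
    if k=="carton": return [rect(.07,.05,.07),rect(.07,.05,0)]
    if k=="tray": return [rect(.29,.11,.02),rect(.268,.092,.003)]
    if k=="box": return [rect(.016,.1,.07,.144),rect(.016,.1,.07,-.144),rect(.272,.1,.032),rect(.272,.084,.006),rect(.304,.1,0)]
    if k=="dip":
        t=np.linspace(0,2*np.pi,17)
        return [circ(.03,.055),circ(.03,0),np.array([[.032,-.017,0],[.032,-.017,.17],[.032,.017,.17],[.032,.017,0]]),np.c_[.032+0*t,.011*np.cos(t),.13+.011*np.sin(t)]]
    if k=="rack":
        return [rect(.03,.33,.24)]+[np.array([[-.015,y,.2334],[-.092,y,.249]]) for y in(-.085,0,.085)]+[rect(.14,.03,0)+[0,s*.15,0] for s in(1,-1)]
def overlay(f,objs,u0,v0,u1,v1,k,name):
    im=cv2.resize(f["pixels"][v0:v1,u0:u1],None,fx=k,fy=k,interpolation=cv2.INTER_CUBIC)
    im=np.clip(im.astype(float)*1.5,0,255).astype(np.uint8)
    for i,(kd,x,y,a) in enumerate(objs):
        for L in lines(kd):
            p=(w2p(f,Tf(L,x,y,a))+.5-[u0,v0])*k-.5
            cv2.polylines(im,[np.round(p).astype(np.int32)],False,[(255,0,0),(0,0,255),(0,255,0),(255,0,255)][i%4],1)
    save(name,im)
O=dict(tA=("tin",.6775,.1148,0),tB=("tin",.5549,.0658,0),tC=("tin",.5647,-.0637,0),
 cA=("carton",.6855,.0012,-4),cB=("carton",.4507,-.0016,104.5),
 tray=("tray",.5491,-.2345,-30+180),box=("box",.4715,-.3552,-33),
 dA=("dip",.6526,.239,165),dB=("dip",.5389,.1775,-103),dC=("dip",.434,.1067,80),
 rack=("rack",.391,.4155,124.8))
E
cat > ov.py <<'E'
from mdl import *
import sys
t=sys.argv[1]; o=list(O.values())
f=grab_frame("top"); overlay(f,o,110,170,330,345,3.6,"ovA"+t); overlay(f,o,320,170,490,320,4,"ovB"+t)
g=grab_frame("scene"); overlay(g,o,270,120,450,310,3.1,"ovC"+t); overlay(g,o,180,230,450,420,2.9,"ovD"+t)
E
python3 ov.py 1
```

```text
(no output)
```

View pics/ovA1.png

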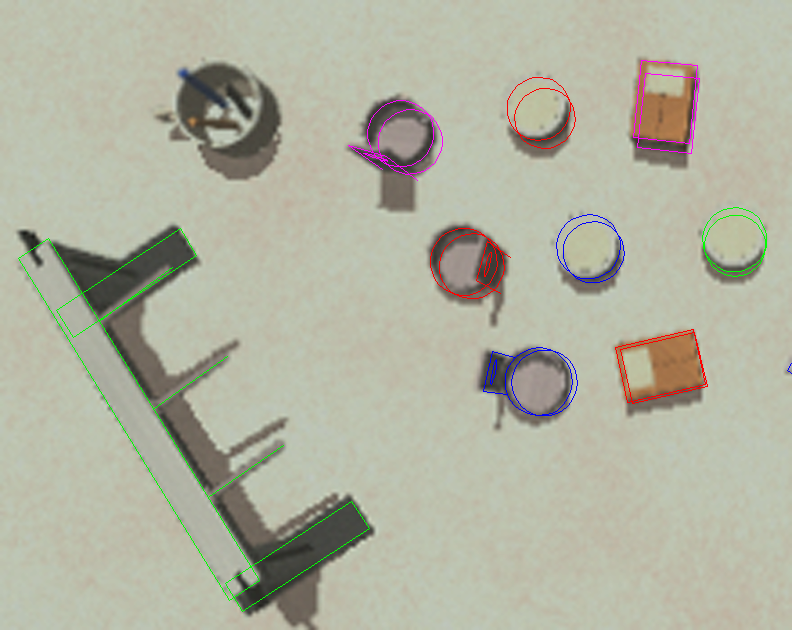

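View pics/ovB1.png

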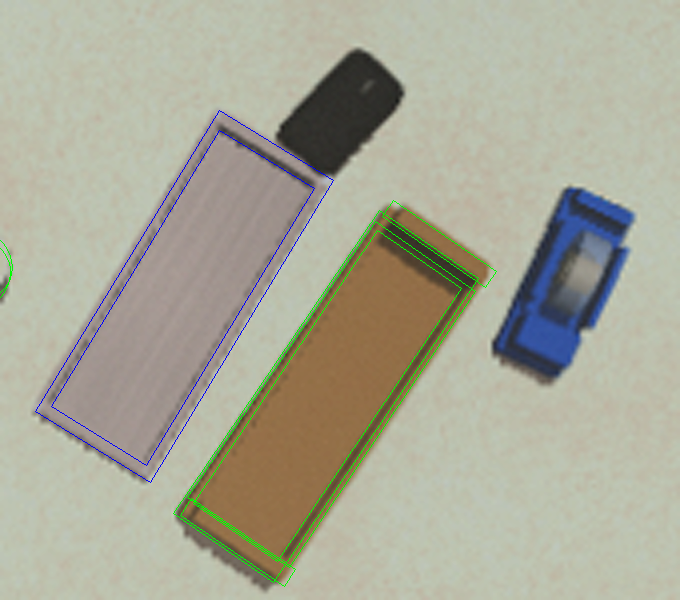

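View pics/ovC1.png

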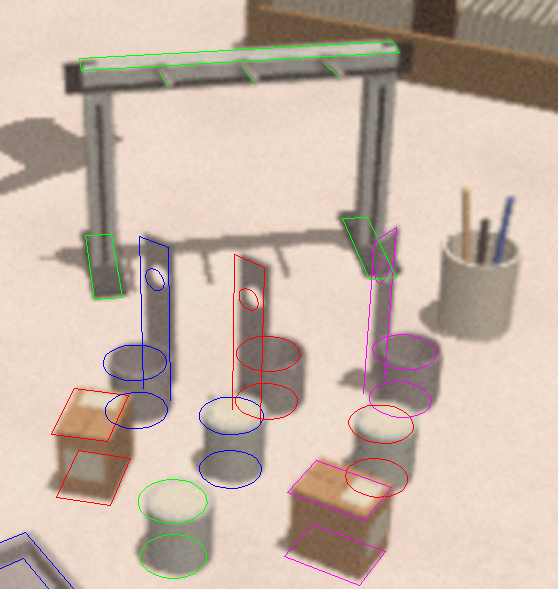

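View pics/ovD1.png

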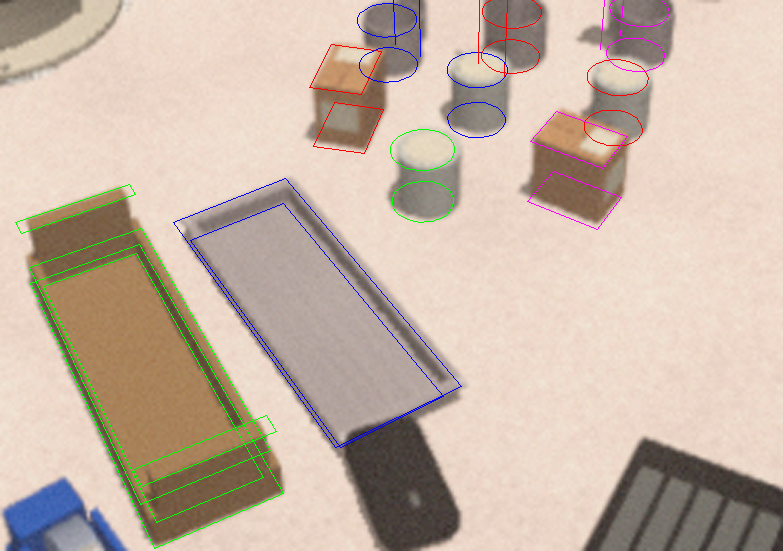

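Run:
```python
from h import *
f=grab_frame("wrist"); s=ctrl.observe()
M=R.from_rotvec(f["rvec"]).as_matrix(); c=-M.T@f["tvec"]
A=R.from_quat(s["tcp_rot"]).as_matrix(); print("tool axes x,y,z cols\n",A.round(3))
print("cam in tool",(A.T@(c-s["eef_pos"])).round(3),"cam fwd in tool",(A.T@M.T[:,2]).round(3),"right",(A.T@M.T[:,0]).round(3))
print(s["eef_pos"],s["t"], np.degrees(np.arctan2(A[1,0],A[0,0])))
```

```text
tool axes x,y,z cols
 [[ 0.27  -0.    -0.963]
 [ 0.963 -0.     0.27 ]
 [-0.    -1.     0.   ]]
cam in tool [ 0.001 -0.142  0.071] cam fwd in tool [ 0.     0.96  -0.281] right [ 1. -0. -0.]
[0.15548569 0.55353178 0.23123881] 0.45 74.31307354668432
```

Emit:
jog_arm([
  [[0, 0, 0, 0.04, 0, 0, 0], [0, 0, 0, 0.08, 0, 0, 0], [0, 0, 0, 0.12, 0, 0, 0], [0, 0.01, -0.02, 0.15, 0, 0, 0], [0, 0.04, -0.04, 0.17, 0, 0, 0], [0, 0.07, -0.06, 0.18, 0, 0, 0], [0, 0.09, -0.08, 0.19, 0, 0, 0], [0, 0.11, -0.1, 0.19, 0, 0, 0]],
])

```text
t: 1.12
eef_pos: [0.2666, 0.4526, 0.4232]
tcp_rot: [-0.563, -0.428, 0.426, 0.564]
contact_force: [0.7, 0.4, 0.8]
gripper_width: 0.0855
```

Emit:
jog_arm([
  [[0, 0.02, -0.03, 0, 0, 0, 0], [0, 0.05, -0.06, 0, 0, 0, 0], [0, 0.08, -0.09, 0, 0, 0, 0], [0, 0.11, -0.12, 0, 0, 0, 0], [0, 0.14, -0.15, 0, 0, 0, 0], [0, 0.17, -0.18, 0, 0, 0, 0], [0, 0.2, -0.21, 0, 0, 0, 0], [0, 0.22, -0.24, 0, 0, 0, 0]],
])

```text
t: 1.78
eef_pos: [0.4882, 0.2109, 0.4228]
tcp_rot: [-0.563, -0.428, 0.426, 0.564]
contact_force: [0.3, 0.0, -0.3]
gripper_width: 0.0853
```

```bash
cat > wv.py <<'E'
from mdl import *
import sys
f=grab_frame("wrist"); im=np.clip(f["pixels"].astype(float)*1.3,0,255).astype(np.uint8).copy()
im=cv2.resize(im,None,fx=1.25,fy=1.25)
for i,(kd,x,y,a) in enumerate(O.values()):
    for L in lines(kd):
        p=w2p(f,Tf(L,x,y,a))
        M=R.from_rotvec(f["rvec"]).as_matrix(); q=Tf(L,x,y,a)@M.T+f["tvec"]
        if (q[:,2]<.05).any() or (np.abs(p)>1500).any(): continue
        p=(p+.5)*1.25-.5
        cv2.polylines(im,[np.round(p).astype(np.int32)],False,[(255,0,0),(0,0,255),(0,255,0),(255,0,255)][i%4],1)
save("w"+sys.argv[1],im); print(ctrl.observe()["t"])
np.savez("last.npz",**f)
E
python3 wv.py 1
```

```text
1.8333
```

View pics/w1.png

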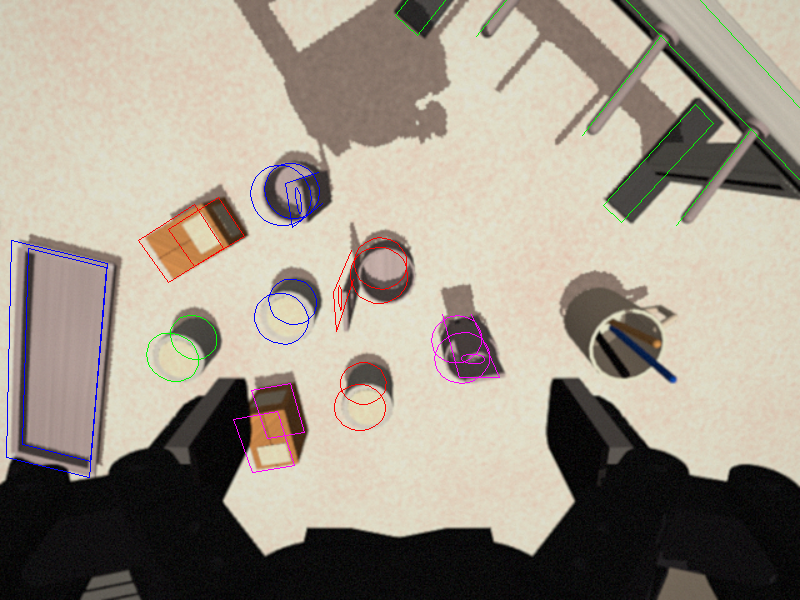

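Run:
```python
from h import *
f=dict(np.load("last.npz")); crop(f,190,100,410,360,2.3,"wc1"); crop(f,190,100,290,200,6,"wc2"); crop(f,255,165,355,265,6,"wc3"); crop(f,330,220,430,320,6,"wc4")
```

```text
(no output)
```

View pics/wc2.png

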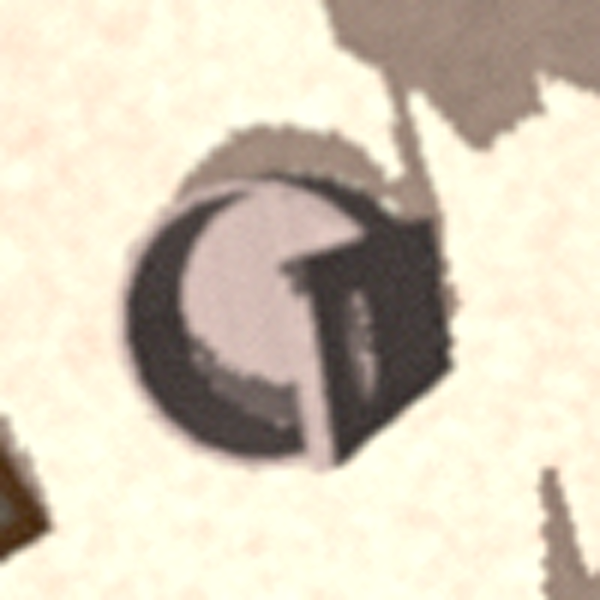

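View pics/wc3.png

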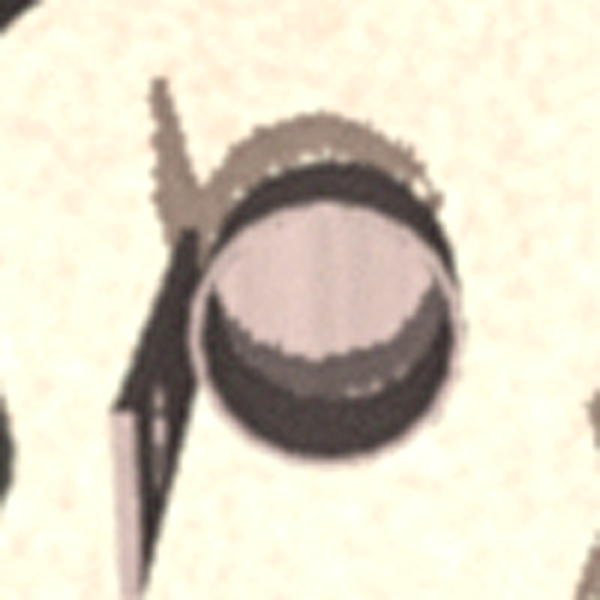

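View pics/wc4.png

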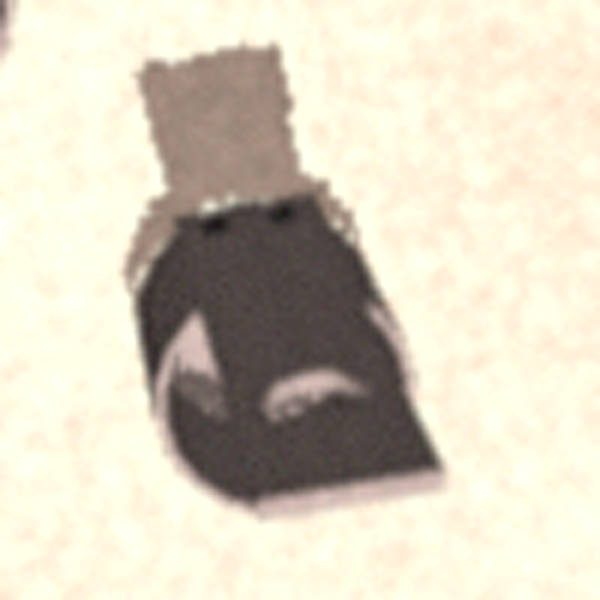

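Run:
```python
from h import *
f=dict(np.load("last.npz")); crop(f,255,205,355,305,6,"wc5"); crop(f,100,140,260,260,5,"wc6"); crop(f,180,270,320,380,5.5,"wc7"); crop(f,380,0,640,195,3,"wc8");crop(f,0,180,100,385,2.9,"wc9")
```

```text
(no output)
```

View pics/wc5.png

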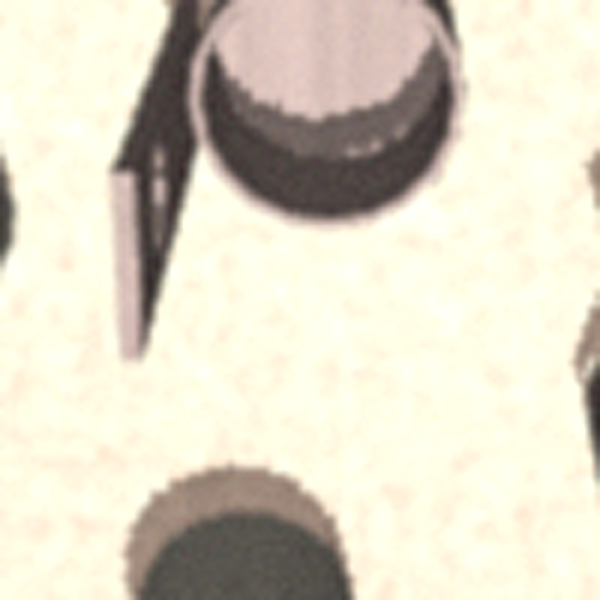

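View pics/wc8.png

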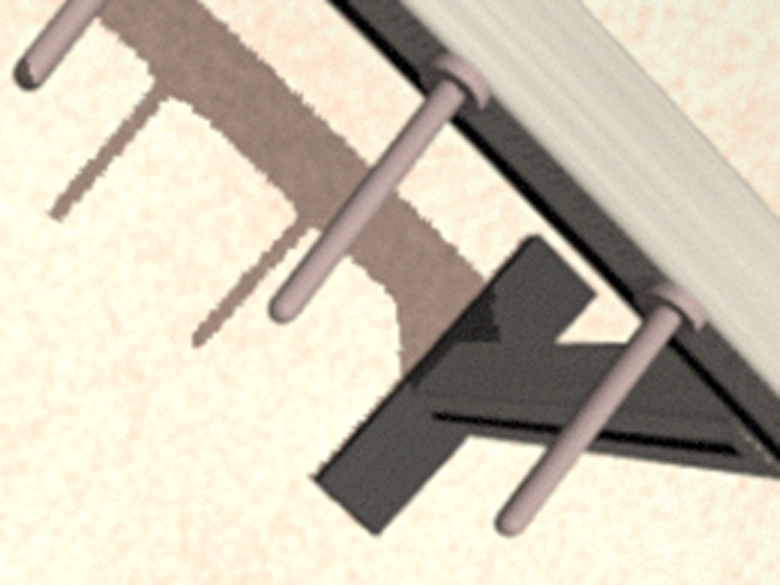

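View pics/wc6.png

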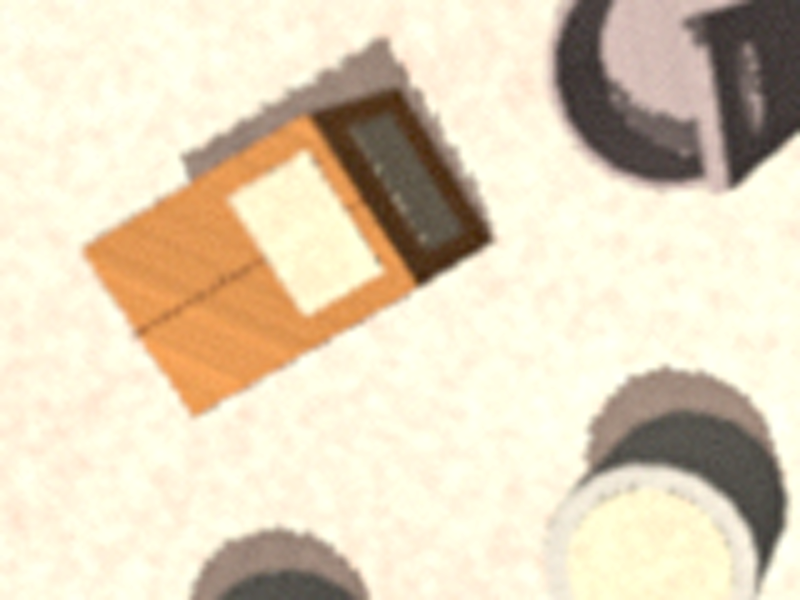

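View pics/wc7.png

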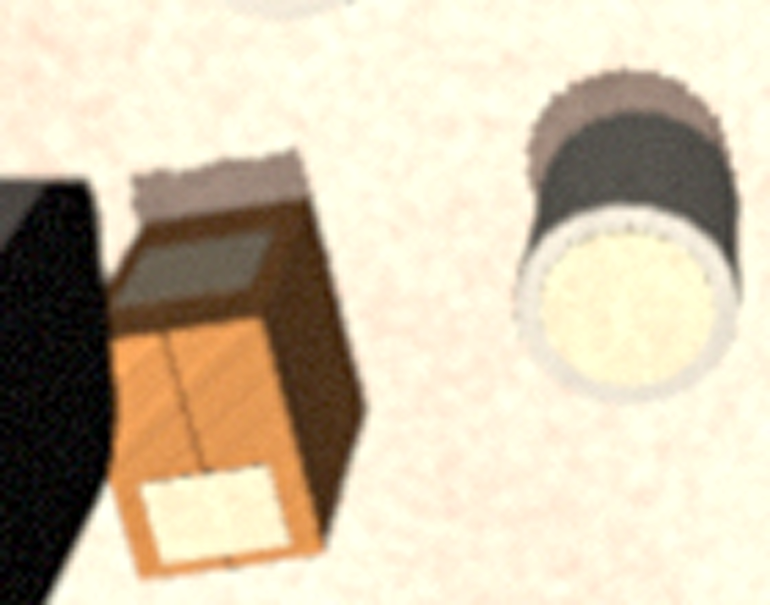

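Run:
```python
from h import *
from est import rect_fit
f=dict(np.load("last.npz"))
P=lambda u,v,u0,v0,k:((u+.5)/k-.5+u0,(v+.5)/k-.5+v0)
def fit(name,obs,a0,xy):
    loc=np.array([o[0] for o in obs],float); pix=np.array([o[1] for o in obs])
    def r(q):
        M=R.from_euler('z',q[2],degrees=True).as_matrix(); return (w2p(f,loc@M.T+[q[0],q[1],0])-pix).ravel()
    s=least_squares(r,[*xy,a0],x_scale=[.01,.01,5]); print(name,s.x[:2].round(4),s.x[2].round(1),"res px",np.abs(s.fun).round(1))
from scipy.optimize import least_squares
# strap ends: local (+.032, ±.017, .17). C: dipper x to y+ (yaw ~80)
a=lambda u,v:P(u,v,190,100,6)
fit("dC",[([.032,.017,.17],a(300,266)),([.032,-.017,.17],a(320,465)),([0,0,.055],a(266,319))],80,(.434,.107))
fit("dCflip",[([.032,-.017,.17],a(300,266)),([.032,.017,.17],a(320,465)),([0,0,.055],a(266,319))],80,(.434,.107))
a=lambda u,v:P(u,v,255,205,6)
fit("dB",[([.032,.017,.17],a(133,357)),([.032,-.017,.17],a(123,171)),([0,0,.055],a(327,90))],-103,(.54,.177))
fit("dBf",[([.032,-.017,.17],a(133,357)),([.032,.017,.17],a(123,171)),([0,0,.055],a(327,90))],-103,(.54,.177))
a=lambda u,v:P(u,v,330,220,6)
for s in(1,-1): fit("dA",[([.032,s*.017,.17],a(259,508)),([.032,-s*.017,.17],a(443,478))],165,(.65,.239))
a=lambda u,v:P(u,v,380,0,3)
print([p2w(f,*a(*p),.249).round(4) for p in[(30,75),(283,308),(510,521)]])
fit("rack",[([-.088,-.085,.2483],a(510,521)),([-.088,0,.2483],a(283,308)),([-.088,.085,.2483],a(30,75)),([-.015,-.085,.2334],a(682,302)),([-.015,0,.2334],a(465,82))],125,(.39,.4155))
a=lambda u,v:P(u,v,100,140,5)
fit("cB",[([.035,.025,.07],a(83,246)),([.035,-.025,.07],a(308,115)),([-.035,.025,.07],a(195,415)),([-.035,-.025,.07],a(418,287))],14,(.45,0))
fit("cB",[([.035,.025,.07],a(195,415)),([.035,-.025,.07],a(83,246)),([-.035,.025,.07],a(418,287)),([-.035,-.025,.07],a(308,115))],-75,(.45,0))
print("tB",p2w(f,*a(652,572),.06))
a=lambda u,v:P(u,v,180,270,5.5)
print("tA",p2w(f,*a(628,306),.06))
fit("cA",[([.035,-.025,.07],a(140,578)),([.035,.025,.07],a(325,550)),([-.035,.025,.07],a(263,317))],-4,(.6855,0))
```

```text
dC [0.4326 0.1183] 77.6 res px [0.2 1.1 0.7 1.2 1.1 0.1]
dCflip [0.4412 0.1665] -97.1 res px [16.9  1.2 12.9  3.  37.9  4.1]
dB [0.5411 0.1858] -103.5 res px [0.2 0.1 0.4 0.4 0.2 0.4]
dBf [0.5384 0.1379] -263.1 res px [19.9  4.   8.2  2.2 35.7  8.1]
dA [0.6551 0.2489] 174.2 res px [0.4 0.1 0.4 0.1]
dA [0.5915 0.2554] -5.8 res px [0.4 0.1 0.4 0.1]
[array([0.3725, 0.298 , 0.249 ]), array([0.4412, 0.347 , 0.249 ]), array([0.5099, 0.3964, 0.249 ])]
rack [0.3904 0.4196] 125.5 res px [0.7 0.5 0.9 0.2 0.5 0.2 1.3 0.4 0.9 0.9]
cB [0.4508 0.0059] 191.4 res px [ 1.5 11.1 10.   3.8 10.3  3.8  1.4 11.8]
cB [0.4504 0.0056] -77.5 res px [0.3 0.6 0.8 0.1 0.7 0.3 0.3 0.9]
tB [0.55592001 0.07294257 0.06      ]
tA [0.67902286 0.12369969 0.06      ]
cA [0.6837 0.0091] -6.1 res px [0.2 0.2 0.2 0.5 0.  0.5]
```

```bash
python3 - <<'E'
from h import *
f0=dict(np.load("last.npz")); f=grab_frame("wrist")
print(f0["rvec"],f0["tvec"]); print(f["rvec"],f["tvec"],ctrl.observe()["eef_pos"],ctrl.observe()["dq"])
np.savez("last.npz",**f)
d=cv2.phaseCorrelate(f0["pixels"][:350].mean(2),f["pixels"][:350].mean(2)); print(d)
g=grab_frame("scene"); a=lambda u,v:((u+.5)/3.1-.5+270,(v+.5)/3.1-.5+120)
for n,p in dict(tA=(386,423),tB=(236,411),tC=(181,498)).items(): print(n,p2w(g,*a(*p),.06).round(4))
for q in (f,g,grab_frame("top")):
  M=R.from_rotvec(q["rvec"]).as_matrix(); print((-M.T@q["tvec"]).round(3), M[2].round(3))
E
python3 wv.py 2
```

```text
[-2.31593956 -1.75345847 -0.2545157 ] [-0.33767543 -0.48669899  0.44518396]
[-2.31784759 -1.74790093 -0.25096693] [-0.33426595 -0.48962969  0.44420069] [0.48946244 0.2083806  0.42206176] [ 0.08848733 -0.02670352  0.01316328  0.02602198  0.01046174  0.08804306]
((4.114101252761145, -3.511672945992558), 0.5177751569868712)
tA [0.6814 0.1173 0.06  ]
tB [0.5562 0.0734 0.06  ]
tC [ 0.5697 -0.0574  0.06  ]
[0.423 0.227 0.564] [ 0.271 -0.078 -0.96 ]
[ 1.027 -0.916  0.85 ] [-0.404  0.717 -0.568]
[ 0.402 -0.078  1.927] [ 0.072  0.007 -0.997]
2.0333
```

View pics/w2.png

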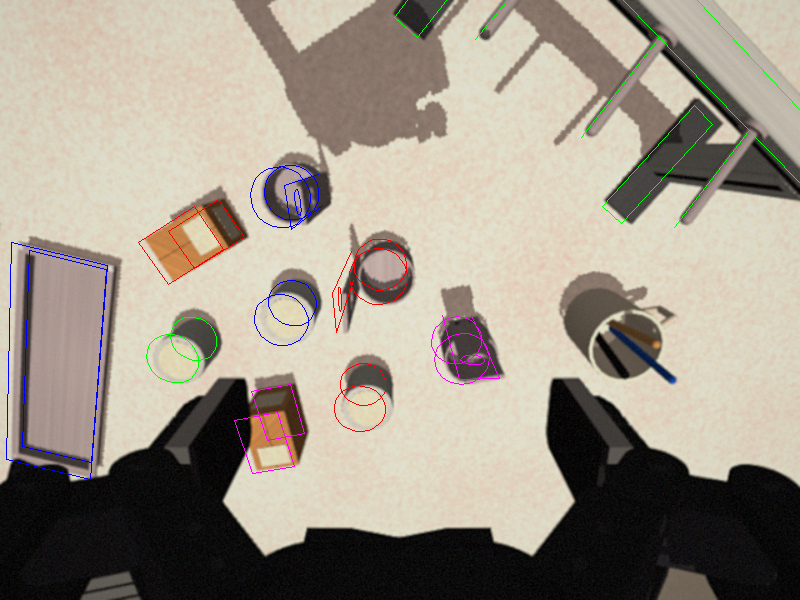

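Emit:
jog_arm([
  [[0, 0.011, -0.013, -0.03, 0, 0, 0.02], [0, 0.022, -0.026, -0.06, 0, 0, 0.038], [0, 0.033, -0.04, -0.09, 0, 0, 0.038], [0, 0.044, -0.054, -0.12, 0, 0, 0.038], [0, 0.044, -0.054, -0.15, 0, 0, 0.038], [0, 0.044, -0.054, -0.172, 0, 0, 0.038], [0, 0.044, -0.054, -0.172, 0, 0, 0.038]],
])

```text
t: 2.62
eef_pos: [0.5286, 0.1596, 0.2471]
tcp_rot: [-0.554, -0.437, 0.439, 0.557]
contact_force: [-0.5, 0.1, -0.8]
gripper_width: 0.0853
```

```bash
python3 - <<'E'
s=open("mdl.py").read(); i=s.index("O=dict"); s=s[:i]+'''O=dict(tA=("tin",.679,.1237,0),tB=("tin",.556,.073,0),tC=("tin",.5665,-.0565,0),
 cA=("carton",.6837,.0091,-6),cB=("carton",.4504,.0056,102.5),
 tray=("tray",.5491,-.2275,150),box=("box",.4715,-.3482,-33),
 dA=("dip",.6551,.2489,174.2),dB=("dip",.5411,.1858,-103.5),dC=("dip",.4326,.1183,77.6),
 rack=("rack",.3904,.4196,125.5))
'''; open("mdl.py","w").write(s)
E
python3 wv.py 3
```

```text
2.6667
```

View pics/w3.png

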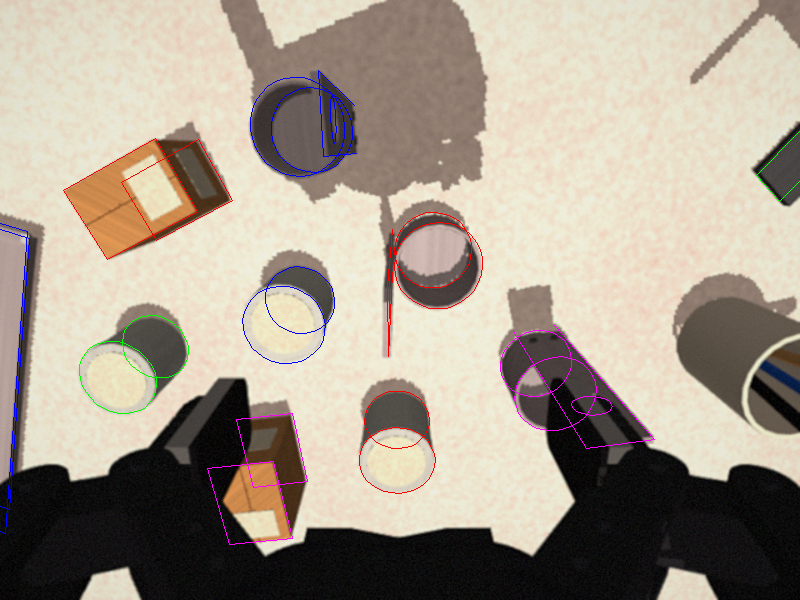

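Emit:
jog_arm([
  [[0.3, 0.005, -0.005, 0, 0, 0, 0], [0.3, 0.005, -0.005, -0.02, 0, 0, 0], [0.3, 0.005, -0.005, -0.045, 0, 0, 0], [0.3, 0.005, -0.005, -0.07, 0, 0, 0], [0.3, 0.005, -0.005, -0.09, 0, 0, 0], [0.3, 0.005, -0.005, -0.099, 0, 0, 0], [0.3, 0.005, -0.005, -0.099, 0, 0, 0], [0.3, 0.005, -0.005, -0.099, 0, 0, 0]],
], newtons=40)

```text
t: 3.33
eef_pos: [0.5351, 0.155, 0.1529]
tcp_rot: [-0.555, -0.439, 0.438, 0.556]
contact_force: [0.4, 0.3, 0.3]
gripper_width: 0.0597
```

```bash
python3 wv.py 4; python3 -c "
from h import *
s=ctrl.observe();A=R.from_quat(s['tcp_rot']).as_matrix();print(s['eef_pos'],A.round(3),np.degrees(np.arctan2(A[1,0],A[0,0])))"
```

```text
3.3833
[0.53521015 0.15499449 0.15318461] [[ 0.232  0.001 -0.973]
 [ 0.973  0.002  0.232]
 [ 0.002 -1.    -0.001]] 76.55732946006194
```

View pics/w4.png

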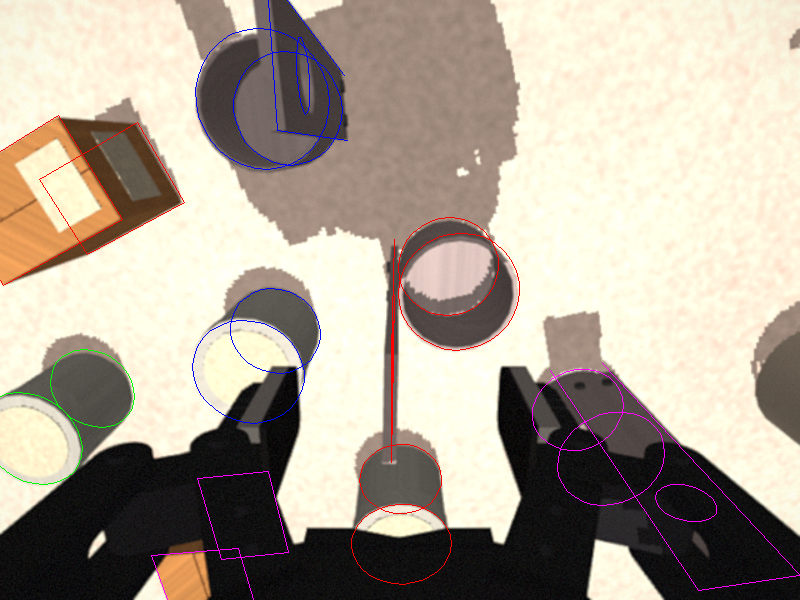

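Emit:
jog_arm([
  [[1, 0, 0, -0.003, 0, 0, 0], [1, 0, 0, -0.003, 0, 0, 0], [1, 0, 0, -0.003, 0, 0, 0], [1, 0, 0, -0.003, 0, 0, 0], [1, 0, 0, -0.003, 0, 0, 0], [1, 0, 0, -0.003, 0, 0, 0], [1, 0, 0, -0.003, 0, 0, 0], [1, 0, 0, -0.003, 0, 0, 0]],
], newtons=50)

```text
t: 4.05
eef_pos: [0.5352, 0.155, 0.1501]
tcp_rot: [-0.555, -0.439, 0.437, 0.555]
contact_force: [0.6, -1.3, -0.9]
gripper_width: 0.0025
```

```bash
python3 wv.py 5
```

```text
4.1
```

View pics/w5.png

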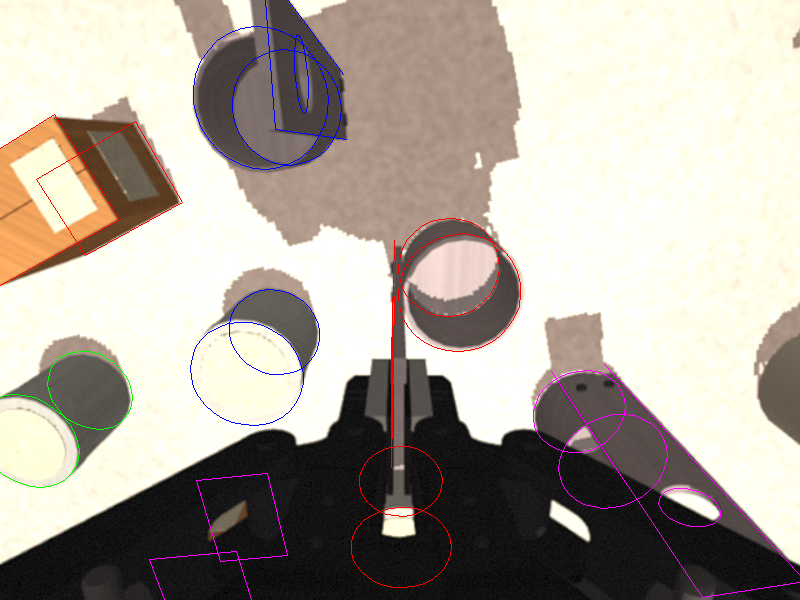

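Emit:
jog_arm([
  [[1, 0, 0, 0.02, 0, 0, 0], [1, 0, 0, 0.05, 0, 0, 0], [1, 0, 0, 0.085, 0, 0, 0], [1, 0, 0, 0.12, 0, 0, 0], [1, 0, 0, 0.155, 0, 0, 0], [1, 0, 0.01, 0.18, 0, 0, 0.05], [1, -0.01, 0.03, 0.2, 0, 0, 0.15], [1, -0.02, 0.05, 0.2, 0, 0, 0.25]],
])

```text
t: 4.77
eef_pos: [0.5157, 0.2053, 0.3544]
tcp_rot: [0.496, 0.507, -0.502, -0.495]
contact_force: [1.0, 1.0, -1.3]
gripper_width: 0.0026
```

Emit:
jog_arm([
  [[1, -0.01, 0.02, 0, 0, 0, 0.11], [1, -0.02, 0.045, 0, 0, 0, 0.22], [1, -0.03, 0.07, 0, 0, 0, 0.33], [1, -0.04, 0.09, 0, 0, 0, 0.44], [1, -0.05, 0.105, 0, 0, 0, 0.53], [1, -0.05, 0.11, 0, 0, 0, 0.58], [1, -0.05, 0.11, 0, 0, 0, 0.6], [1, -0.05, 0.11, 0, 0, 0, 0.6]],
])

```text
t: 5.43
eef_pos: [0.4674, 0.3141, 0.3545]
tcp_rot: [0.326, 0.63, -0.626, -0.323]
contact_force: [13.8, -11.5, -3.2]
gripper_width: 0.0027
```

```bash
cat > st.py <<'E'
from h import *
s=ctrl.observe();A=R.from_quat(s['tcp_rot']).as_matrix()
print("t",s["t"].__round__(2),"tcp",s['eef_pos'].round(4),"yaw",np.degrees(np.arctan2(A[1,0],A[0,0])).round(2),"tilt",A[2].round(3),"w",round(s["gripper_width"],4),"F",s["contact_force"].round(1),"q",s["joint_positions"].round(2))
E
python3 st.py; python3 wv.py 6
```

```text
t 5.43 tcp [0.4674 0.3141 0.3545] yaw 125.43 tilt [-0.001 -1.    -0.007] w 0.0027 F [ 13.8 -11.5  -3.2] q [ 0.46  0.11  1.24 -0.    1.79 -1.73]
5.4833
```

View pics/w6.png

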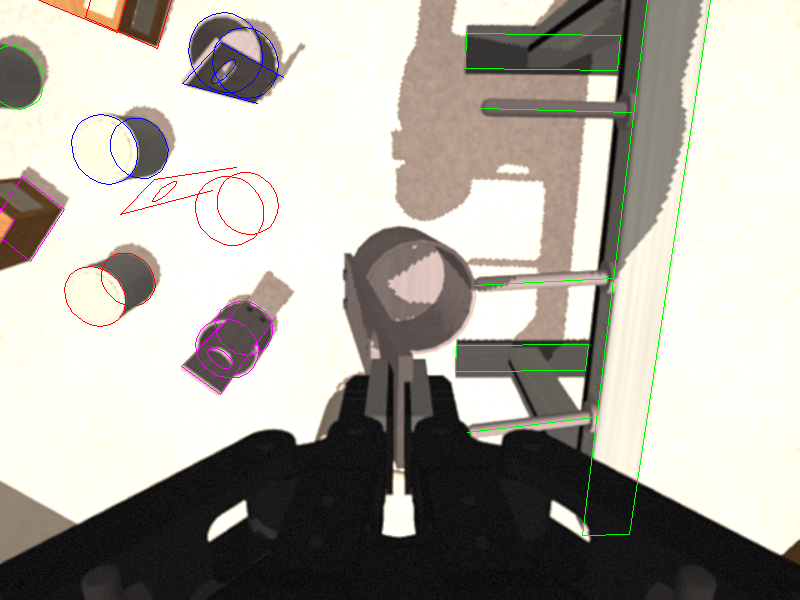

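Emit:
jog_arm([
  [[1, 0.01, -0.015, 0, 0, 0, 0], [1, 0.023, -0.032, 0, 0, 0, 0], [1, 0.035, -0.05, 0, 0, 0, 0], [1, 0.046, -0.065, 0, 0, 0, 0], [1, 0.046, -0.065, 0, 0, 0, 0], [1, 0.046, -0.065, 0, 0, 0, 0]],
])

```text
t: 5.98
eef_pos: [0.5138, 0.2484, 0.3542]
tcp_rot: [0.326, 0.63, -0.626, -0.324]
contact_force: [0.1, -0.4, -1.9]
gripper_width: 0.0031
```

```bash
sed -i 's/\*1.3,0,255/*float(sys.argv[2] if len(sys.argv)>2 else 1),0,255/' wv.py; python3 st.py; python3 wv.py 7
python3 - <<'E'
from h import *
f=grab_frame("scene"); crop(f,280,60,460,230,3.3,"s7")
E
```

```text
t 5.98 tcp [0.5138 0.2484 0.3542] yaw 125.26 tilt [-0.001 -1.    -0.007] w 0.0031 F [ 0.1 -0.4 -1.9] q [ 0.31  0.13  1.22  0.    1.79 -1.87]
6.0333
```

View pics/w7.png

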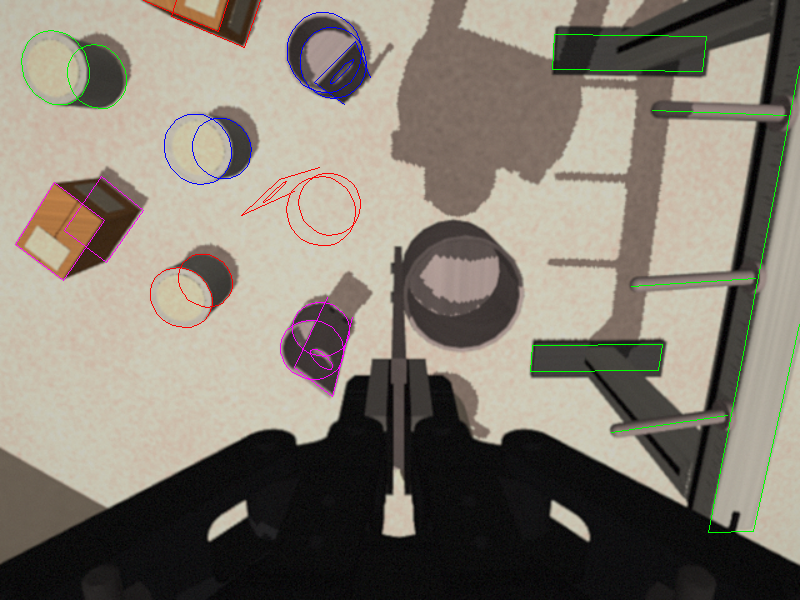

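View pics/s7.png

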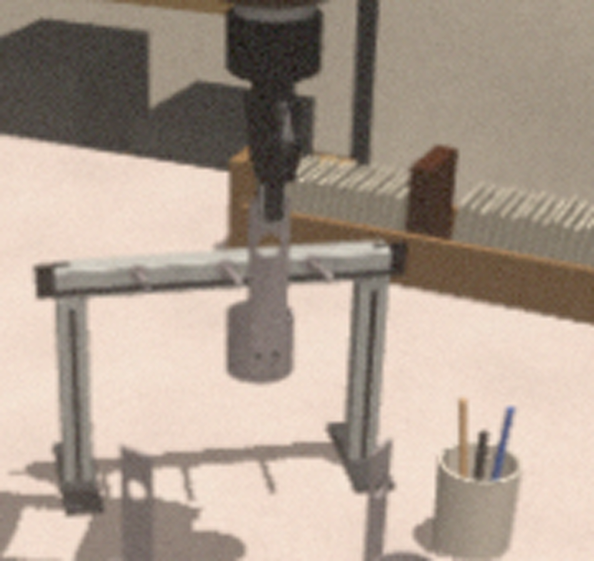

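Emit:
jog_arm([
  [[1, 0, 0, -0.03, 0, 0, 0], [1, 0, 0, -0.06, 0, 0, 0], [1, 0, 0, -0.081, 0, 0, 0], [1, -0.015, 0.021, -0.081, 0, 0, 0], [1, -0.032, 0.045, -0.081, 0, 0, 0], [1, -0.05, 0.07, -0.081, 0, 0, 0], [1, -0.059, 0.083, -0.081, 0, 0, 0], [1, -0.059, 0.083, -0.081, 0, 0, 0]],
])

```text
t: 6.75
eef_pos: [0.4516, 0.3354, 0.2737]
tcp_rot: [0.325, 0.631, -0.627, -0.322]
contact_force: [-1.2, -0.4, -2.0]
gripper_width: 0.0026
```

```bash
python3 st.py; python3 wv.py 8
python3 - <<'E'
from h import *
f=grab_frame("scene"); crop(f,280,60,460,230,3.3,"s8")
s=ctrl.observe(); d=s["eef_pos"][:2]-[.3904,.4196]; c,n=np.cos(np.radians(125.5)),np.sin(np.radians(125.5)); print("rack x,y",d@[c,n],d@[-n,c])
E
```

```text
t 6.75 tcp [0.4516 0.3354 0.2737] yaw 125.58 tilt [-0.    -1.    -0.007] w 0.0026 F [-1.2 -0.4 -2. ] q [ 0.5   0.11  1.4   0.    1.63 -1.69]
6.8
rack x,y -0.10679726590770376 -0.0011005609572494063
```

View pics/w8.png

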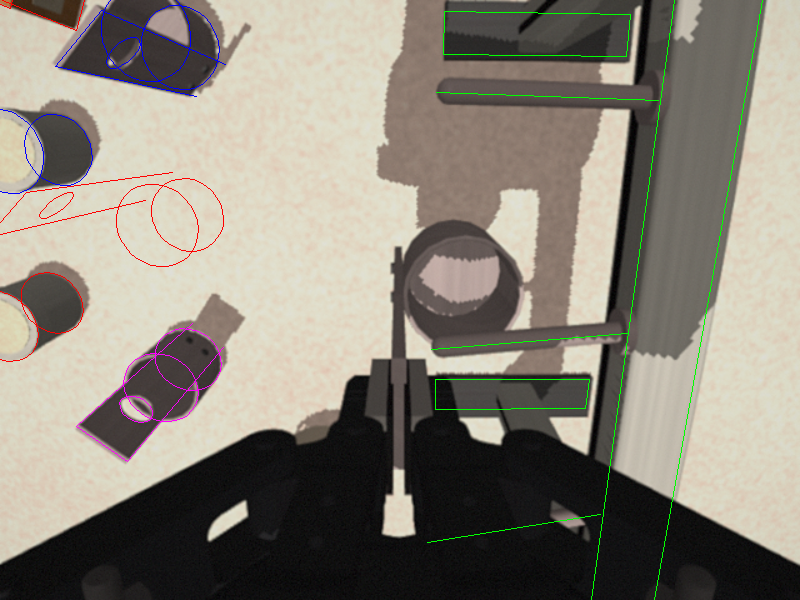

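View pics/s8.png

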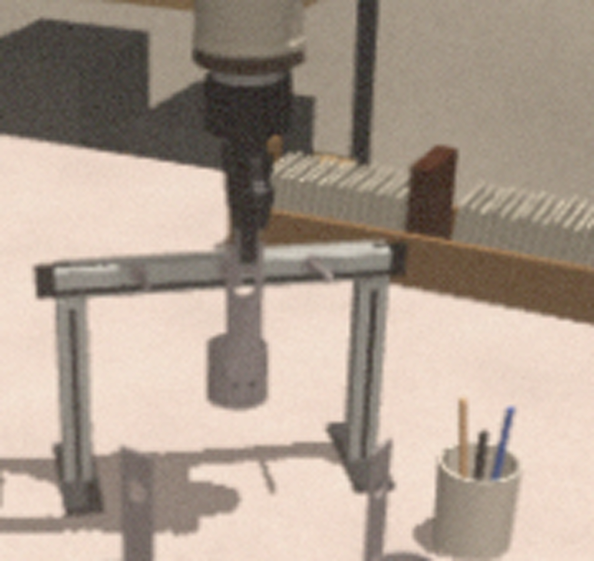

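Emit:
jog_arm([
  [[1, -0.006, 0.008, -0.002, 0, 0, 0], [1, -0.012, 0.016, -0.004, 0, 0, 0], [1, -0.018, 0.024, -0.006, 0, 0, 0], [1, -0.024, 0.033, -0.008, 0, 0, 0], [1, -0.029, 0.041, -0.011, 0, 0, 0], [1, -0.029, 0.041, -0.011, 0, 0, 0]],
])

```text
t: 7.35
eef_pos: [0.4231, 0.3757, 0.2618]
tcp_rot: [0.325, 0.631, -0.627, -0.322]
contact_force: [-0.1, 0.2, -2.6]
gripper_width: 0.0026
```

```bash
python3 st.py; python3 wv.py 9
python3 - <<'E'
from h import *
f=grab_frame("scene"); crop(f,280,60,460,230,3.3,"s9")
E
```

```text
t 7.35 tcp [0.4231 0.3757 0.2618] yaw 125.57 tilt [-0.001 -1.    -0.006] w 0.0026 F [-0.1  0.2 -2.6] q [ 0.59  0.12  1.41 -0.    1.6  -1.6 ]
7.4
```

View pics/w9.png

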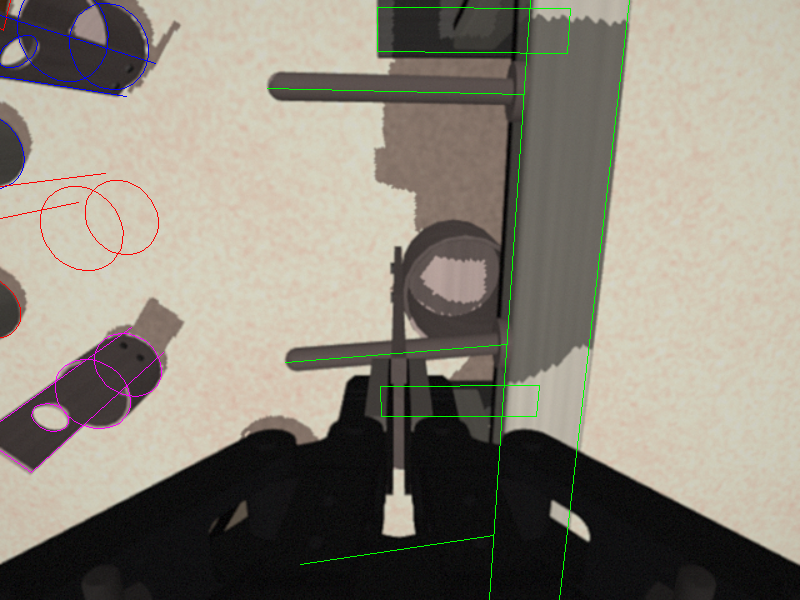

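View pics/s9.png

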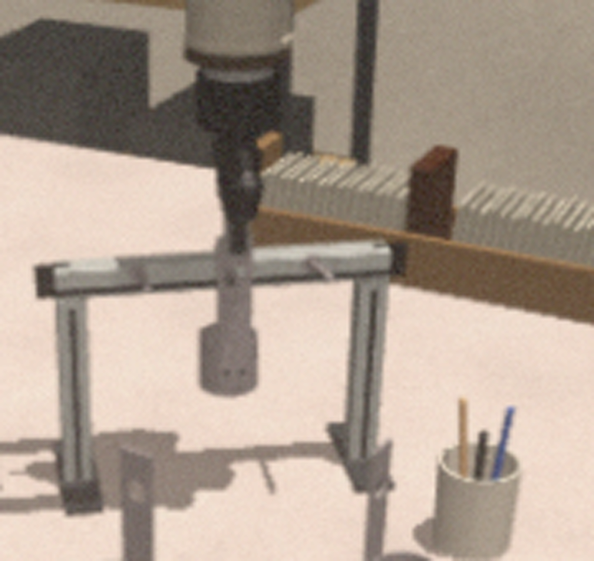

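Emit:
jog_arm([
  [[1, 0, 0, -0.002, 0, 0, 0], [1, 0, 0, -0.004, 0, 0, 0], [0.7, 0, 0, -0.004, 0, 0, 0], [0.6, 0, 0, -0.003, 0, 0, 0], [0.6, 0, 0, -0.002, 0, 0, 0], [0.6, 0, 0, 0.005, 0, 0, 0], [0.6, 0, 0, 0.025, 0, 0, 0], [0.6, 0, 0, 0.06, 0, 0, 0]],
])

```text
t: 8.12
eef_pos: [0.4234, 0.3741, 0.3208]
tcp_rot: [0.324, 0.629, -0.628, -0.323]
contact_force: [0.9, 0.1, 0.4]
gripper_width: 0.0343
```

```bash
python3 st.py
python3 - <<'E'
from h import *
f=grab_frame("scene"); crop(f,280,60,460,230,3.3,"s10")
E
```

```text
t 8.12 tcp [0.4234 0.3741 0.3208] yaw 125.53 tilt [-0.001 -1.    -0.002] w 0.0343 F [0.9 0.1 0.4] q [ 0.59  0.11  1.3  -0.    1.73 -1.6 ]
```

View pics/s10.png

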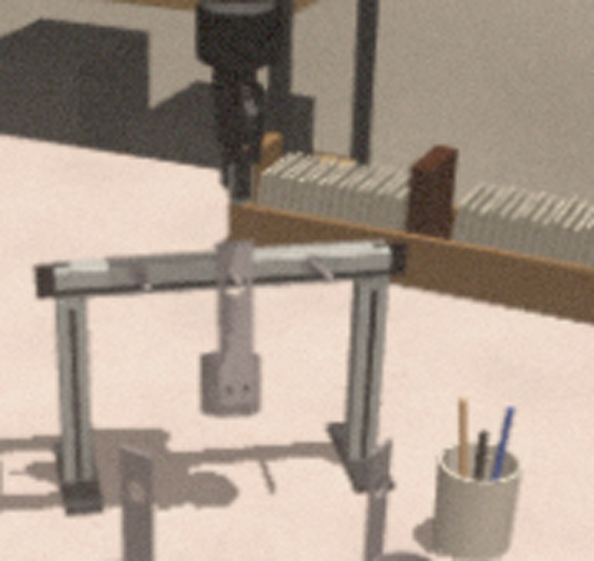

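Emit:
jog_arm([
  [[0.5, 0, -0.01, 0.015, 0, 0, -0.1], [0.4, 0.002, -0.04, 0.015, 0, 0, -0.2], [0.4, 0.004, -0.07, 0.01, 0, 0, -0.31], [0.4, 0.006, -0.1, 0, 0, 0, -0.42], [0.4, 0.008, -0.13, -0.01, 0, 0, -0.53], [0.4, 0.01, -0.16, -0.02, 0, 0, -0.64], [0.4, 0.013, -0.19, -0.04, 0, 0, -0.75], [0.4, 0.016, -0.22, -0.06, 0, 0, -0.82]],
])

```text
t: 8.83
eef_pos: [0.4406, 0.1534, 0.2706]
tcp_rot: [0.553, 0.449, -0.443, -0.544]
contact_force: [1.0, 0.1, 0.0]
gripper_width: 0.0511
```

Emit:
jog_arm([
  [[0.3, 0, -0.005, -0.01, 0, 0, 0], [0.3, 0, -0.005, -0.02, 0, 0, 0], [0.3, 0, -0.005, -0.02, 0, 0, 0]],
])

```text
t: 9.08
eef_pos: [0.4403, 0.1485, 0.2496]
tcp_rot: [0.553, 0.449, -0.443, -0.545]
contact_force: [0.2, 0.3, -0.4]
gripper_width: 0.0597
```

```bash
python3 st.py; python3 wv.py 11
```

```text
t 9.08 tcp [0.4403 0.1485 0.2496] yaw 78.2 tilt [-0.001 -1.    -0.014] w 0.0597 F [ 0.2  0.3 -0.4] q [ 0.16 -0.1   1.65 -0.01  1.57 -1.2 ]
9.1333
```

View pics/w11.png

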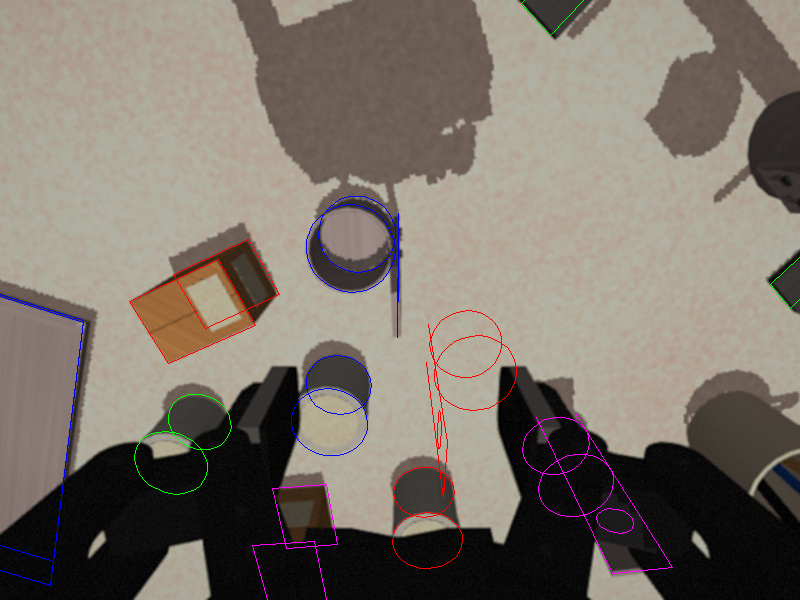

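Emit:
jog_arm([
  [[0.3, -0.001, 0.001, -0.025, 0, 0, -0.01], [0.3, -0.001, 0.001, -0.055, 0, 0, -0.01], [0.3, -0.001, 0.001, -0.08, 0, 0, -0.01], [0.3, -0.001, 0.001, -0.1, 0, 0, -0.01], [0.3, -0.001, 0.001, -0.1, 0, 0, -0.01], [1, -0.001, 0.001, -0.1, 0, 0, -0.01], [1, -0.001, 0.001, -0.1, 0, 0, -0.01], [1, -0.001, 0.001, -0.1, 0, 0, -0.01]],
], newtons=50)

```text
t: 9.8
eef_pos: [0.4404, 0.1505, 0.1525]
tcp_rot: [0.555, 0.448, -0.44, -0.546]
contact_force: [-0.2, -0.6, -0.1]
gripper_width: 0.0239
```

Emit:
jog_arm([
  [[1, 0, 0, 0, 0, 0, 0], [1, 0, 0, 0, 0, 0, 0], [1, 0, 0, 0, 0, 0, 0], [1, 0, 0, 0, 0, 0, 0], [1, 0, 0, 0, 0, 0, 0]],
])

```text
t: 10.22
eef_pos: [0.4412, 0.1505, 0.154]
tcp_rot: [0.556, 0.448, -0.439, -0.545]
contact_force: [0.4, -0.3, 9.2]
gripper_width: 0.0024
```

```bash
python3 st.py; python3 wv.py 12
```

```text
t 10.22 tcp [0.4412 0.1505 0.154 ] yaw 77.73 tilt [ 0.001 -1.    -0.02 ] w 0.0024 F [ 0.4 -0.3  9.2] q [ 0.17 -0.05  1.81 -0.01  1.37 -1.19]
10.2667
```

View pics/w12.png

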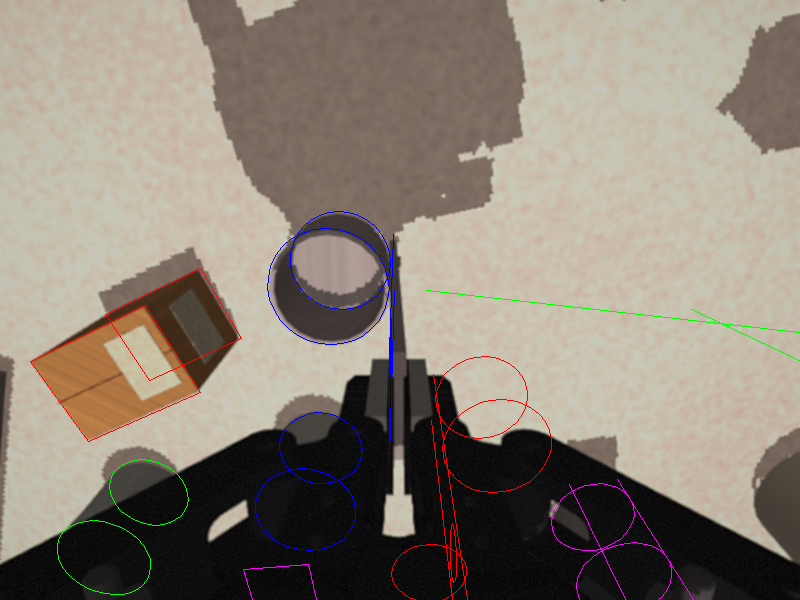

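```bash
cat > rv.py <<'E'
from h import *
import sys
# rotvec taking measured orientation to vertical tool with given yaw(deg)
def turn(yaw):
    s=ctrl.observe();A=R.from_quat(s['tcp_rot'])
    c,n=np.cos(np.radians(yaw)),np.sin(np.radians(yaw))
    B=R.from_matrix(np.array([[c,0,-n],[n,0,c],[0,-1,0]]))
    return (B*A.inv()).as_rotvec()
def go(x,y,z,yaw):
    s=ctrl.observe(); print("shift",(np.array([x,y,z])-s["eef_pos"]).round(4),"turn",turn(yaw).round(4))
if __name__=="__main__": go(*map(float,sys.argv[1:5]))
E
python3 rv.py .4083 .2481 .286 125.5
```

```text
shift [-0.0329  0.0976  0.132 ] turn [-0.0054  0.0197  0.8338]
```

Emit:
jog_arm([
  [[1, 0, 0, 0.02, 0, 0, 0], [1, 0, 0, 0.05, 0, 0, 0], [1, -0.003, 0.01, 0.085, -0.001, 0.003, 0.12], [1, -0.007, 0.02, 0.115, -0.002, 0.006, 0.24], [1, -0.012, 0.035, 0.132, -0.003, 0.009, 0.36], [1, -0.018, 0.055, 0.132, -0.003, 0.012, 0.48], [1, -0.025, 0.075, 0.132, -0.004, 0.015, 0.6], [1, -0.03, 0.09, 0.132, -0.005, 0.018, 0.72]],
])

```text
t: 10.93
eef_pos: [0.4107, 0.2417, 0.2869]
tcp_rot: [0.358, 0.611, -0.61, -0.356]
contact_force: [-0.0, -0.3, -1.2]
gripper_width: 0.0025
```

```bash
python3 st.py;python3 rv.py .4083 .2481 .286 125.5
```

```text
t 10.93 tcp [0.4107 0.2417 0.2869] yaw 119.33 tilt [-0.001 -1.    -0.003] w 0.0025 F [-0.  -0.3 -1.2] q [ 0.37 -0.07  1.56 -0.    1.65 -1.71]
shift [-0.0024  0.0064 -0.0009] turn [-0.0009  0.0028  0.1078]
```

Emit:
jog_arm([
  [[1, -0.002, 0.006, -0.001, 0, 0.002, 0.1], [1, -0.002, 0.006, -0.002, 0, 0.003, 0.108], [1, -0.01, 0.017, -0.004, 0, 0.003, 0.108], [1, -0.019, 0.03, -0.007, 0, 0.003, 0.108], [1, -0.028, 0.043, -0.01, 0, 0.003, 0.108], [1, -0.028, 0.043, -0.01, 0, 0.003, 0.108]],
])

```text
t: 11.43
eef_pos: [0.3817, 0.2856, 0.2767]
tcp_rot: [0.324, 0.628, -0.628, -0.325]
contact_force: [0.3, 0.0, -2.1]
gripper_width: 0.0028
```

```bash
python3 wv.py 13; python3 st.py
python3 - <<'E'
from h import *
f=grab_frame("scene"); crop(f,280,60,460,230,3.3,"s13")
s=ctrl.observe(); d=s["eef_pos"][:2]-[.3904,.4196]; c,n=np.cos(np.radians(125.5)),np.sin(np.radians(125.5)); print("rack x,y",d@[c,n],d@[-n,c])
E
```

```text
11.4833
t 11.48 tcp [0.3824 0.2848 0.2769] yaw 125.4 tilt [ 0.001 -1.    -0.   ] w 0.0023 F [-0.   0.8 -1.4] q [ 0.48 -0.07  1.57  0.    1.64 -1.71]
rack x,y -0.10563772525556235 0.08469027686687207
```

View pics/w13.png

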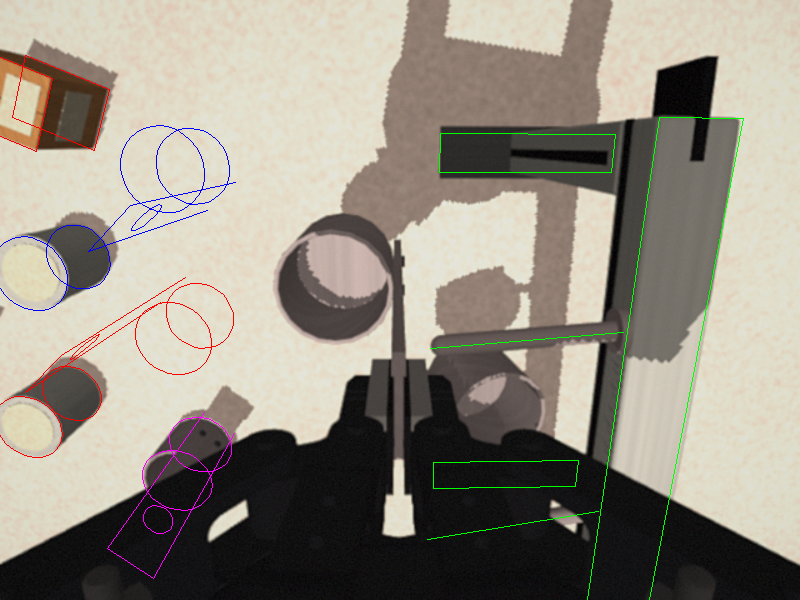

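View pics/s13.png

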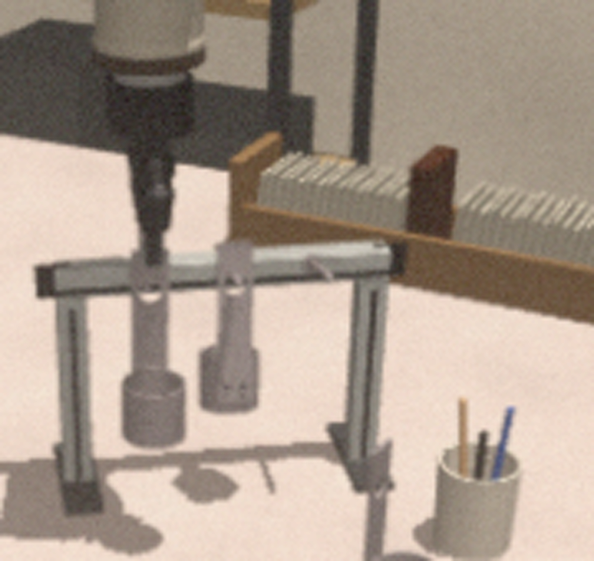

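Emit:
jog_arm([
  [[1, -0.006, 0.008, -0.002, 0, 0, 0], [1, -0.012, 0.016, -0.004, 0, 0, 0], [1, -0.018, 0.024, -0.006, 0, 0, 0], [1, -0.024, 0.033, -0.008, 0, 0, 0], [1, -0.028, 0.039, -0.01, 0, 0, 0], [1, -0.028, 0.039, -0.01, 0, 0, 0]],
])

```text
t: 12.03
eef_pos: [0.3538, 0.3246, 0.2666]
tcp_rot: [0.324, 0.629, -0.628, -0.324]
contact_force: [-0.2, -0.4, -2.4]
gripper_width: 0.0025
```

```bash
python3 st.py; python3 wv.py 14
```

```text
t 12.03 tcp [0.3538 0.3246 0.2666] yaw 125.48 tilt [ 0.001 -1.     0.   ] w 0.0025 F [-0.2 -0.4 -2.4] q [ 0.58 -0.06  1.59  0.    1.62 -1.61]
12.0833
```

View pics/w14.png

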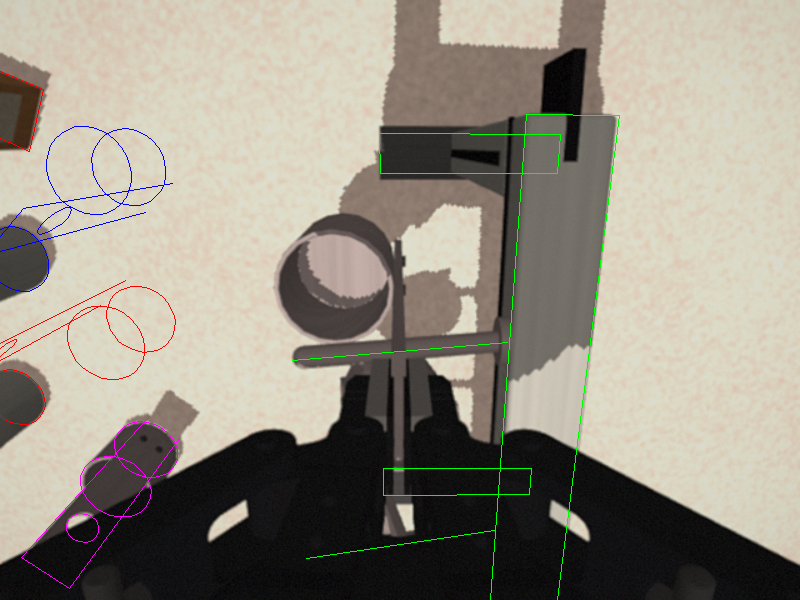

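Emit:
jog_arm([
  [[1, 0, 0, -0.002, 0, 0, 0], [1, 0, 0, -0.004, 0, 0, 0], [0.7, 0, 0, -0.004, 0, 0, 0], [0.6, 0, 0, -0.003, 0, 0, 0], [0.6, 0, 0, -0.002, 0, 0, 0], [0.6, 0, 0, 0.005, 0, 0, 0], [0.6, 0, 0, 0.025, 0, 0, 0], [0.6, 0, 0, 0.06, 0, 0, 0]],
])

```text
t: 12.75
eef_pos: [0.3536, 0.3235, 0.3256]
tcp_rot: [-0.323, -0.627, 0.63, 0.325]
contact_force: [0.6, 1.0, 0.1]
gripper_width: 0.0339
```

```bash
python3 st.py; python3 rv.py .6233 .2521 .25 174.2
python3 - <<'E'
from h import *
f=grab_frame("scene"); crop(f,280,60,460,230,3.3,"s15")
E
```

```text
t 12.75 tcp [0.3536 0.3235 0.3256] yaw 125.47 tilt [ 0.001 -1.     0.004] w 0.0339 F [0.6 1.  0.1] q [ 0.58 -0.06  1.47  0.    1.74 -1.61]
shift [ 0.2697 -0.0714 -0.0756] turn [ 0.0035 -0.0028  0.8505]
```

View pics/s15.png

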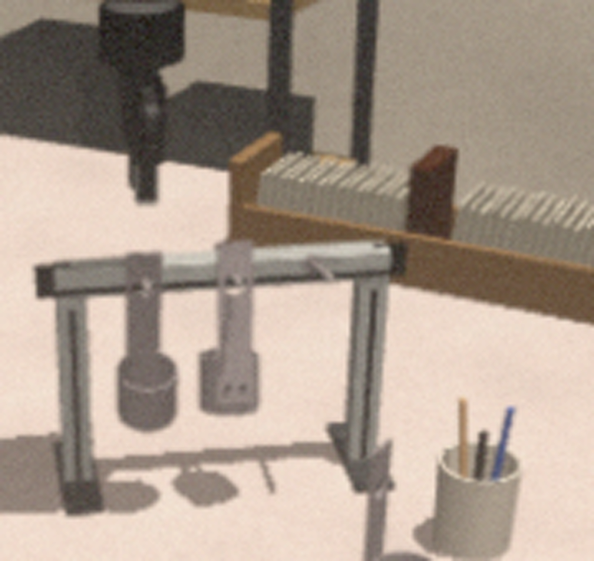

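Emit:
jog_arm([
  [[0.5, 0.01, -0.02, 0.01, 0, 0, 0.1], [0.4, 0.03, -0.045, 0.01, 0, 0, 0.2], [0.4, 0.06, -0.065, 0.01, 0, 0, 0.3], [0.4, 0.095, -0.071, 0.01, 0, 0, 0.42], [0.4, 0.13, -0.071, 0, 0, 0, 0.54], [0.4, 0.165, -0.071, -0.01, 0, 0, 0.66], [0.4, 0.2, -0.071, -0.02, 0, 0, 0.78], [0.3, 0.235, -0.071, -0.03, 0, 0, 0.85]],
])

```text
t: 13.47
eef_pos: [0.5916, 0.2528, 0.3043]
tcp_rot: [0.034, 0.708, -0.704, -0.033]
contact_force: [-0.5, -0.0, 1.8]
gripper_width: 0.0598
```

```bash
python3 st.py; python3 rv.py .6233 .2521 .25 174.2
```

```text
t 13.47 tcp [0.5916 0.2528 0.3043] yaw 174.55 tilt [-0.001 -1.    -0.006] w 0.0598 F [-0.5 -0.   1.8] q [ 0.28  0.28  1.13  0.01  1.72 -2.76]
shift [ 0.0317 -0.0007 -0.0543] turn [-0.006   0.0012 -0.006 ]
```

Emit:
jog_arm([
  [[0.3, 0.01, 0, -0.01, 0, 0, -0.006], [0.3, 0.02, 0, -0.03, 0, 0, -0.006], [0.3, 0.032, -0.001, -0.045, -0.006, 0, -0.006], [0.3, 0.032, -0.001, -0.054, -0.006, 0, -0.006], [0.3, 0.032, -0.001, -0.054, -0.006, 0, -0.006]],
])

```text
t: 13.88
eef_pos: [0.623, 0.2516, 0.2483]
tcp_rot: [-0.035, -0.706, 0.706, 0.037]
contact_force: [-0.8, -0.5, -0.1]
gripper_width: 0.0599
```

```bash
python3 st.py; python3 wv.py 16
```

```text
t 13.88 tcp [0.623  0.2516 0.2483] yaw 174.17 tilt [ 0.002 -1.     0.001] w 0.0599 F [-0.8 -0.5 -0.1] q [ 0.27  0.35  1.15 -0.    1.64 -2.77]
13.9333
```

View pics/w16.png

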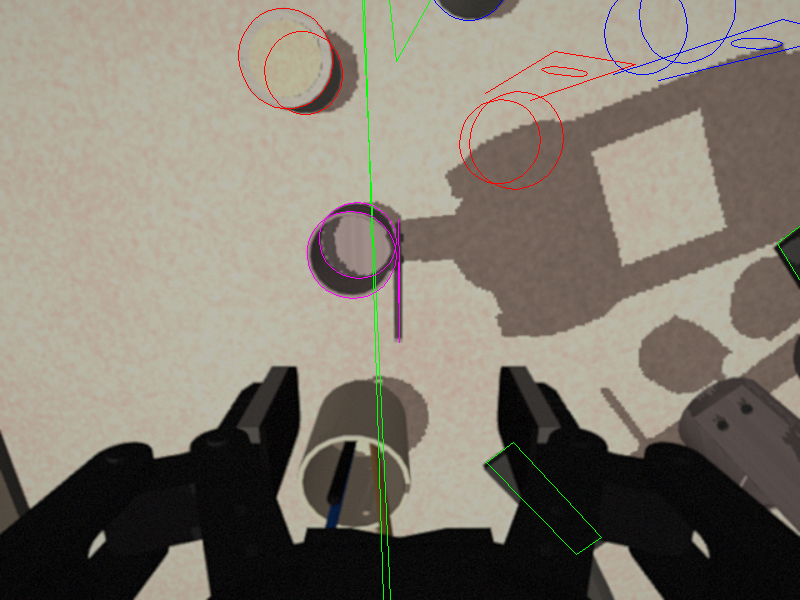

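Emit:
jog_arm([
  [[0.3, 0, 0, -0.025, 0, 0, 0], [0.3, 0, 0, -0.055, 0, 0, 0], [0.3, 0, 0, -0.08, 0, 0, 0], [0.3, 0, 0, -0.098, 0, 0, 0], [0.3, 0, 0, -0.098, 0, 0, 0], [1, 0, 0, -0.098, 0, 0, 0], [1, 0, 0, -0.098, 0, 0, 0], [1, 0, 0, -0.098, 0, 0, 0]],
], newtons=50)

```text
t: 14.6
eef_pos: [0.6236, 0.2521, 0.1547]
tcp_rot: [0.037, 0.707, -0.706, -0.035]
contact_force: [-0.1, 0.9, -0.1]
gripper_width: 0.0238
```

Emit:
jog_arm([
  [[1, 0, 0, 0, 0, 0, 0], [1, 0, 0, 0, 0, 0, 0], [1, 0, 0, 0, 0, 0, 0], [1, 0, 0, 0, 0, 0, 0], [1, 0, 0, 0, 0, 0, 0]],
])

```text
t: 15.02
eef_pos: [0.6238, 0.2525, 0.1565]
tcp_rot: [0.038, 0.707, -0.705, -0.034]
contact_force: [-3.3, 0.1, 9.7]
gripper_width: 0.0025
```

```bash
python3 st.py; python3 wv.py 17; python3 rv.py .5465 .3468 .2861 125.5
```

```text
t 15.02 tcp [0.6238 0.2525 0.1565] yaw 174.2 tilt [-0.005 -1.    -0.002] w 0.0025 F [-3.3  0.1  9.7] q [ 0.27  0.38  1.3   0.    1.46 -2.77]
15.0667
shift [-0.0773  0.0943  0.1296] turn [ 5.000e-04  5.500e-03 -8.499e-01]
```

View pics/w17.png

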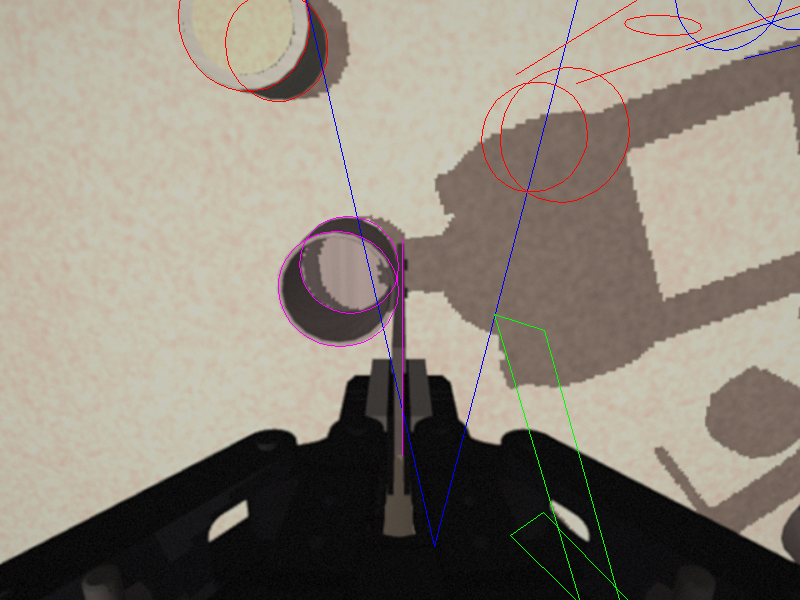

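Run:
```python
from h import *
f=grab_frame("top")
a=lambda u,v:((u+.5)/3.6-.5+110,(v+.5)/3.6-.5+170)
for p in [(222,103),(268,105),(177,105)]: print(p2w(f,*a(*p),.09)+[0,.007,0])
print(p2w(f,*a(160,118),.14)+[0,.007,0],p2w(f,*a(180,72),.145)+[0,.007,0])
```

```text
[0.67141545 0.40167838 0.09      ]
[0.67047835 0.35987445 0.09      ]
[0.66880381 0.44264371 0.09      ]
[0.64987119 0.44320114 0.14      ] [0.6897019  0.42622516 0.145     ]
```

Emit:
jog_arm([
  [[1, 0, 0, 0.02, 0, 0, 0], [1, 0, 0, 0.05, 0, 0, 0], [1, -0.01, 0.005, 0.085, 0, 0, -0.12], [1, -0.022, 0.015, 0.115, 0, 0.001, -0.24], [1, -0.036, 0.03, 0.132, 0, 0.002, -0.36], [1, -0.05, 0.05, 0.132, 0, 0.003, -0.48], [1, -0.062, 0.07, 0.132, 0, 0.004, -0.6], [1, -0.072, 0.085, 0.132, 0, 0.005, -0.72]],
])

```text
t: 15.78
eef_pos: [0.5509, 0.3388, 0.2895]
tcp_rot: [0.284, 0.648, -0.647, -0.284]
contact_force: [0.0, -0.5, -1.4]
gripper_width: 0.0022
```

```bash
python3 st.py;python3 rv.py .5467 .3469 .2886 125.5;python3 rv.py .5206 .3835 .279 125.5
```

```text
t 15.78 tcp [0.5509 0.3388 0.2895] yaw 132.63 tilt [-0.001 -1.    -0.001] w 0.0022 F [ 0.  -0.5 -1.4] q [ 0.43  0.29  1.15 -0.    1.7  -1.88]
shift [-0.0042  0.0081 -0.0009] turn [-0.0005  0.0014 -0.1244]
shift [-0.0303  0.0447 -0.0105] turn [-0.0005  0.0014 -0.1244]
```

Emit:
jog_arm([
  [[1, -0.004, 0.008, -0.001, 0, 0.001, -0.1], [1, -0.004, 0.008, -0.002, 0, 0.001, -0.124], [1, -0.012, 0.02, -0.004, 0, 0.001, -0.124], [1, -0.021, 0.032, -0.007, 0, 0.001, -0.124], [1, -0.03, 0.045, -0.01, 0, 0.001, -0.124], [1, -0.03, 0.045, -0.01, 0, 0.001, -0.124]],
])

```text
t: 16.28
eef_pos: [0.5189, 0.3862, 0.2788]
tcp_rot: [0.322, 0.629, -0.629, -0.323]
contact_force: [-0.7, 0.6, -2.0]
gripper_width: 0.0026
```

```bash
python3 wv.py 18; python3 st.py
python3 - <<'E'
from h import *
s=ctrl.observe(); d=s["eef_pos"][:2]-[.3904,.4196]; c,n=np.cos(np.radians(125.5)),np.sin(np.radians(125.5)); print("rack x,y",d@[c,n],d@[-n,c])
E
```

```text
16.3333
t 16.33 tcp [0.5196 0.3853 0.279 ] yaw 125.7 tilt [ 0. -1. -0.] w 0.0025 F [ 0.5  0.2 -1.7] q [ 0.52  0.29  1.17  0.    1.68 -1.68]
rack x,y -0.10300791645365048 -0.08526475280388862
```

View pics/w18.png

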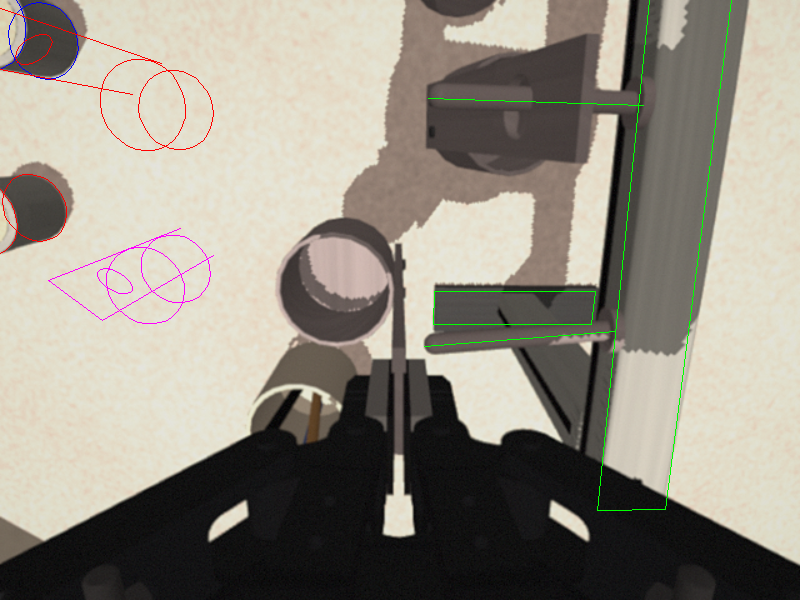

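Good; peg tip at (427,345), same as the earlier insertions. Insert.

Emit:
jog_arm([
  [[1, -0.006, 0.008, -0.002, 0, 0, 0], [1, -0.012, 0.016, -0.004, 0, 0, 0], [1, -0.018, 0.024, -0.006, 0, 0, 0], [1, -0.023, 0.032, -0.008, 0, 0, 0], [1, -0.027, 0.037, -0.01, 0, 0, 0], [1, -0.027, 0.037, -0.01, 0, 0, 0]],
])

```text
t: 16.83
eef_pos: [0.4916, 0.4234, 0.2685]
tcp_rot: [-0.322, -0.629, 0.629, 0.323]
contact_force: [0.2, 0.4, -1.9]
gripper_width: 0.0027
```

```bash
python3 st.py; python3 wv.py 19
```

```text
t 16.83 tcp [0.4916 0.4234 0.2685] yaw 125.78 tilt [ 0.001 -1.     0.001] w 0.0027 F [ 0.2  0.4 -1.9] q [ 0.59  0.3   1.18  0.    1.66 -1.6 ]
16.8833
```

View pics/w19.png

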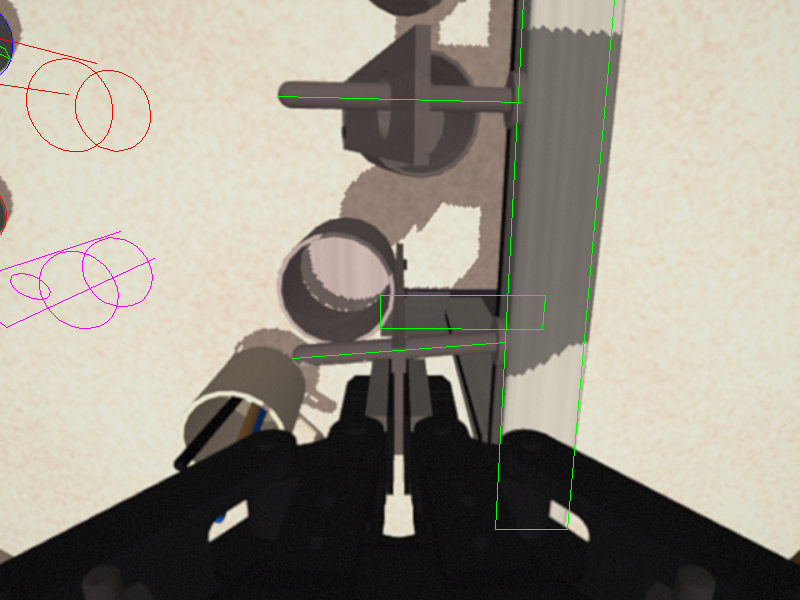

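Emit:
jog_arm([
  [[1, 0, 0, -0.002, 0, 0, 0], [1, 0, 0, -0.004, 0, 0, 0], [0.7, 0, 0, -0.004, 0, 0, 0], [0.6, 0, 0, -0.003, 0, 0, 0], [0.6, 0, 0, -0.002, 0, 0, 0], [0.6, 0, 0, 0.005, 0, 0, 0], [0.6, 0, 0, 0.025, 0, 0, 0], [0.6, 0, 0, 0.06, 0, 0, 0]],
])

```text
t: 17.55
eef_pos: [0.4916, 0.4223, 0.327]
tcp_rot: [-0.321, -0.628, 0.631, 0.323]
contact_force: [0.9, 0.6, -0.3]
gripper_width: 0.0341
```

```bash
python3 st.py
python3 - <<'E'
from h import *
f=grab_frame("scene"); crop(f,280,60,460,310,2.4,"s20")
E
cat > gotin.txt <<'E'
E
python3 rv.py .679 .1237 .20 60
```

```text
t 17.55 tcp [0.4916 0.4223 0.327 ] yaw 125.75 tilt [ 0.001 -1.     0.005] w 0.0341 F [ 0.9  0.6 -0.3] q [ 0.59  0.3   1.06  0.    1.78 -1.6 ]
shift [ 0.1866 -0.2991 -0.1367] turn [-5.0000e-04  5.9000e-03 -1.1475e+00]
```

View pics/s20.png

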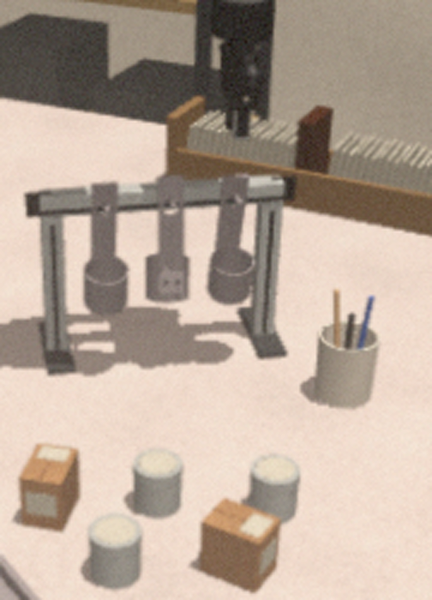

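Emit:
jog_arm([
  [[0.4, 0.01, -0.02, 0.015, 0, 0, -0.1], [0.2, 0.03, -0.05, 0.015, 0, 0, -0.22], [0, 0.05, -0.085, 0.01, 0, 0.001, -0.34], [0, 0.07, -0.12, 0, 0, 0.002, -0.46], [0, 0.09, -0.155, 0, 0, 0.003, -0.58], [0, 0.11, -0.19, -0.01, 0, 0.004, -0.7], [0, 0.13, -0.22, -0.02, 0, 0.005, -0.82], [0, 0.15, -0.25, -0.04, 0, 0.006, -0.94]],
])

```text
t: 18.27
eef_pos: [0.6436, 0.1709, 0.2991]
tcp_rot: [0.574, 0.415, -0.412, -0.573]
contact_force: [0.5, 0.5, -0.6]
gripper_width: 0.0853
```

Emit:
jog_arm([
  [[0, 0.012, -0.015, -0.02, 0, 0, -0.1], [0, 0.024, -0.03, -0.04, 0, 0, -0.2], [0, 0.036, -0.048, -0.06, 0, 0, -0.2], [0, 0.036, -0.048, -0.07, 0, 0, -0.2], [0, 0.036, -0.048, -0.07, 0, 0, -0.2]],
])

```text
t: 18.68
eef_pos: [0.6794, 0.1218, 0.2267]
tcp_rot: [0.612, 0.354, -0.353, -0.612]
contact_force: [0.2, 0.4, -0.4]
gripper_width: 0.0853
```

```bash
python3 st.py; python3 wv.py 21;  python3 rv.py .679 .1237 .03 60
```

```text
t 18.68 tcp [0.6794 0.1218 0.2267] yaw 59.99 tilt [ 0.001 -1.    -0.001] w 0.0853 F [ 0.2  0.4 -0.4] q [ 0.07  0.39  1.14  0.    1.61 -0.98]
18.7333
shift [-0.0004  0.0009 -0.1987] turn [-0.0009  0.0032 -0.0009]
```

View pics/w21.png

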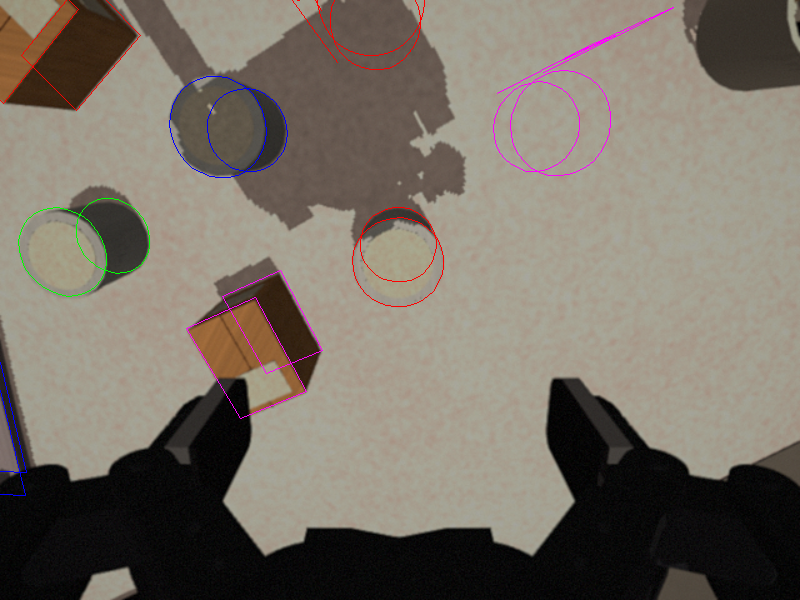

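Emit:
jog_arm([
  [[0, 0, 0.001, -0.035, 0, 0, 0], [0, 0, 0.001, -0.07, 0, 0, 0], [0, 0, 0.001, -0.105, 0, 0, 0], [0, 0, 0.001, -0.14, 0, 0, 0], [0, 0, 0.001, -0.17, 0, 0, 0], [0, 0, 0.001, -0.19, 0, 0, 0], [0, 0, 0.001, -0.197, 0, 0, 0], [0, 0, 0.001, -0.197, 0, 0, 0]],
])

```text
t: 19.4
eef_pos: [0.6791, 0.1245, 0.0317]
tcp_rot: [0.612, 0.355, -0.353, -0.612]
contact_force: [-0.4, 0.7, 0.4]
gripper_width: 0.0851
```

Emit:
jog_arm([
  [[0.6, 0, 0, 0, 0, 0, 0], [0.6, 0, 0, 0, 0, 0, 0], [0.6, 0, 0, 0, 0, 0, 0], [0.6, 0, 0, 0, 0, 0, 0], [0.6, 0, 0, 0, 0, 0, 0]],
], newtons=40)

```text
t: 19.82
eef_pos: [0.6802, 0.1249, 0.0343]
tcp_rot: [0.613, 0.356, -0.352, -0.611]
contact_force: [-1.9, 1.0, 8.9]
gripper_width: 0.055
```

```bash
python3 st.py; python3 wv.py 22
python3 - <<'E'
from mdl import *
for x in (-.088,0,.088): print(Tf([[x,0,0]],.5491,-.2275,150))
E
```

```text
t 19.82 tcp [0.6802 0.1249 0.0343] yaw 60.12 tilt [ 0.004 -1.    -0.004] w 0.055 F [-1.9  1.   8.9] q [ 0.07  0.51  1.38  0.    1.25 -0.98]
19.8667
[[ 0.62531024 -0.2715      0.        ]]
[[ 0.5491 -0.2275  0.    ]]
[[ 0.47288976 -0.1835      0.        ]]
```

View pics/w22.png

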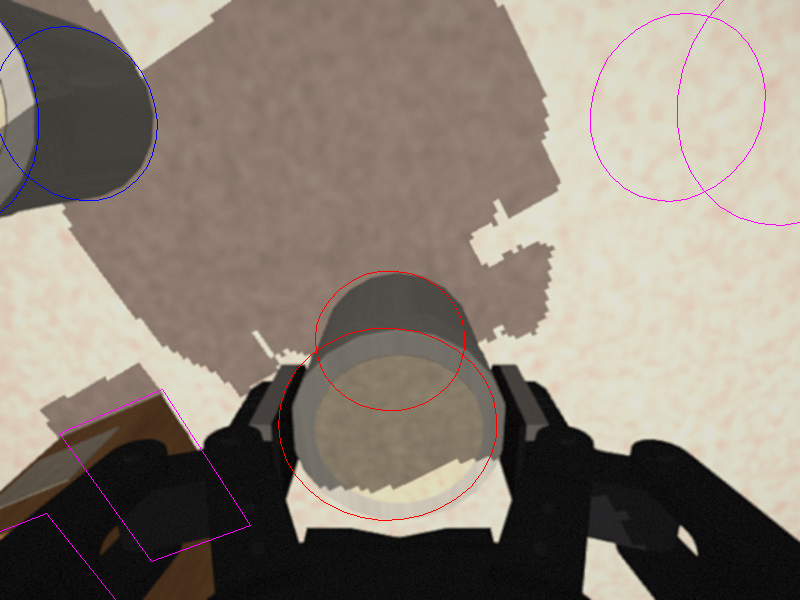

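Emit:
jog_arm([
  [[0.6, 0, 0, 0.03, 0, 0, 0], [0.6, 0, 0, 0.07, 0, 0, 0], [0.6, 0, 0, 0.11, 0, 0, 0], [0.6, -0.003, -0.02, 0.13, 0, 0, 0], [0.6, -0.008, -0.055, 0.14, 0, 0, 0], [0.6, -0.014, -0.095, 0.14, 0, 0, 0], [0.6, -0.02, -0.135, 0.14, 0, 0, 0], [0.6, -0.026, -0.175, 0.14, 0, 0, 0]],
])

```text
t: 20.53
eef_pos: [0.6538, -0.0516, 0.176]
tcp_rot: [0.613, 0.357, -0.352, -0.611]
contact_force: [0.7, 1.0, -0.5]
gripper_width: 0.0548
```

Emit:
jog_arm([
  [[0.6, -0.006, -0.04, 0, 0, 0, 0], [0.6, -0.012, -0.08, 0, 0, 0, 0], [0.6, -0.018, -0.12, 0, 0, 0, 0], [0.6, -0.024, -0.16, 0, 0, 0, 0], [0.6, -0.03, -0.2, 0, 0, 0, 0], [0.6, -0.031, -0.21, 0, 0, 0, 0], [0.6, -0.031, -0.22, 0, 0, 0, 0], [0.6, -0.031, -0.22, 0, 0, 0, 0]],
])

```text
t: 21.2
eef_pos: [0.6228, -0.2732, 0.1767]
tcp_rot: [0.614, 0.357, -0.351, -0.611]
contact_force: [1.2, 0.1, -0.7]
gripper_width: 0.0549
```

```bash
python3 st.py; python3 wv.py 23
```

```text
t 21.2 tcp [ 0.6228 -0.2732  0.1767] yaw 60.07 tilt [ 0.005 -1.    -0.008] w 0.0549 F [ 1.2  0.1 -0.7] q [-0.53  0.39  1.25  0.    1.5  -1.58]
21.25
```

View pics/w23.png

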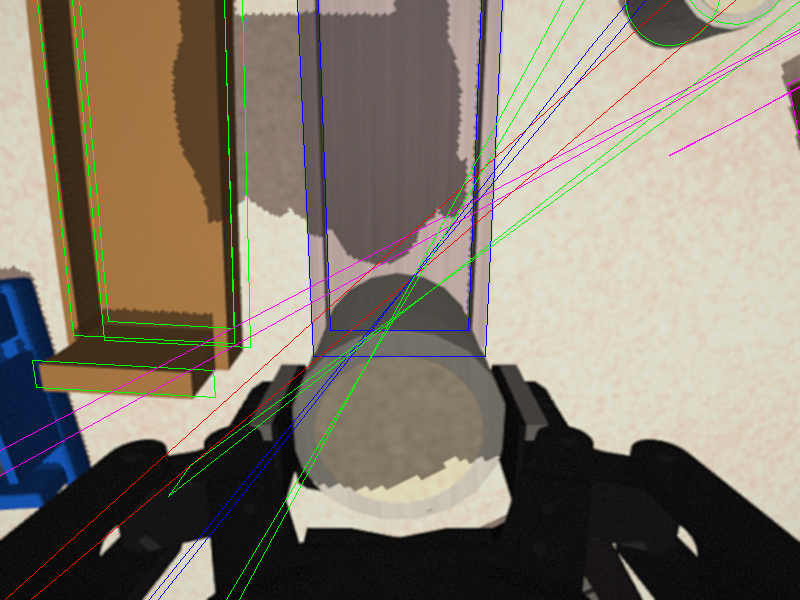

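Emit:
jog_arm([
  [[0.6, 0.001, 0.002, -0.035, 0, 0, 0], [0.6, 0.001, 0.002, -0.07, 0, 0, 0], [0.6, 0.001, 0.002, -0.1, 0, 0, 0], [0.6, 0.001, 0.002, -0.12, 0, 0, 0], [0.6, 0.001, 0.002, -0.13, 0, 0, 0], [0.6, 0.001, 0.002, -0.136, 0, 0, 0], [0.6, 0.001, 0.002, -0.139, 0, 0, 0], [0.6, 0.001, 0.002, -0.139, 0, 0, 0]],
])

```text
t: 21.92
eef_pos: [0.6246, -0.2693, 0.0384]
tcp_rot: [0.613, 0.357, -0.351, -0.61]
contact_force: [-0.7, 0.1, -1.5]
gripper_width: 0.0547
```

```bash
python3 st.py; python3 wv.py 24
```

```text
t 21.92 tcp [ 0.6246 -0.2693  0.0384] yaw 60.17 tilt [ 0.005 -1.    -0.008] w 0.0547 F [-0.7  0.1 -1.5] q [-0.52  0.48  1.41  0.01  1.24 -1.57]
21.9667
```

View pics/w24.png

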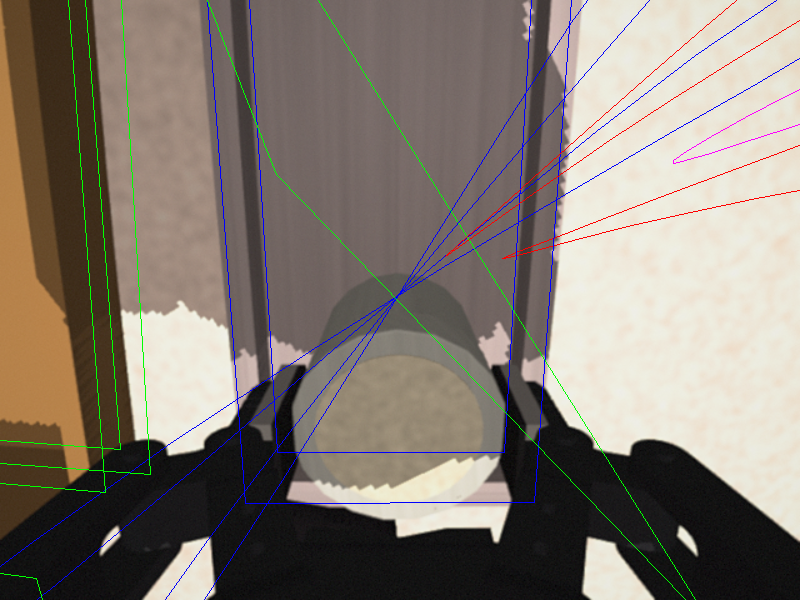

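Emit:
jog_arm([
  [[0.6, 0, 0, -0.002, 0, 0, 0], [0.6, 0, 0, -0.002, 0, 0, 0], [0.3, 0, 0, -0.002, 0, 0, 0], [0.18, 0, 0, -0.002, 0, 0, 0], [0.18, 0, 0, -0.002, 0, 0, 0], [0.18, 0, 0, 0.01, 0, 0, 0], [0.18, 0, 0, 0.04, 0, 0, 0], [0.18, 0, 0, 0.075, 0, 0, 0]],
])

```text
t: 22.63
eef_pos: [0.6238, -0.2692, 0.1138]
tcp_rot: [0.613, 0.357, -0.352, -0.611]
contact_force: [0.9, -1.0, -0.7]
gripper_width: 0.07
```

```bash
python3 st.py; python3 wv.py 25; python3 rv.py .5665 -.0565 .2 60
```

```text
t 22.63 tcp [ 0.6238 -0.2692  0.1138] yaw 60.15 tilt [ 0.005 -1.    -0.005] w 0.07 F [ 0.9 -1.  -0.7] q [-0.52  0.42  1.33  0.01  1.38 -1.57]
22.6833
shift [-0.0599  0.2141  0.0767] turn [ 0.0037  0.0166 -0.0027]
```

View pics/w25.png

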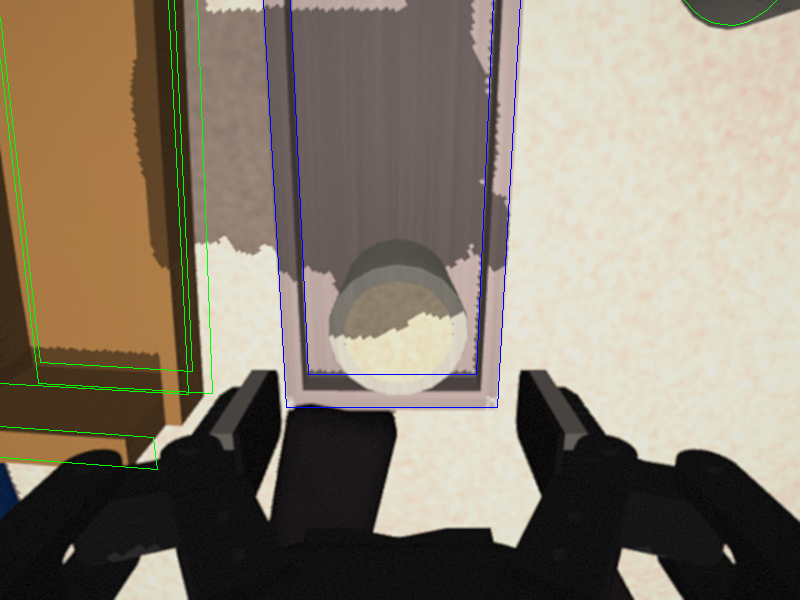

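Emit:
jog_arm([
  [[0.1, 0, 0.01, 0.03, 0, 0.004, 0], [0, -0.007, 0.035, 0.06, 0.001, 0.008, 0], [0, -0.018, 0.07, 0.075, 0.002, 0.012, 0], [0, -0.03, 0.11, 0.075, 0.003, 0.016, 0], [0, -0.042, 0.15, 0.075, 0.004, 0.016, 0], [0, -0.053, 0.19, 0.075, 0.004, 0.016, 0], [0, -0.06, 0.214, 0.075, 0.004, 0.016, 0], [0, -0.06, 0.214, 0.07, 0.004, 0.016, 0]],
])

```text
t: 23.35
eef_pos: [0.5656, -0.0524, 0.1957]
tcp_rot: [0.612, 0.357, -0.354, -0.611]
contact_force: [0.3, 0.3, -0.2]
gripper_width: 0.0854
```

```bash
python3 st.py; python3 wv.py 26; python3 rv.py .5665 -.0565 .032 60
```

```text
t 23.35 tcp [ 0.5656 -0.0524  0.1957] yaw 60.35 tilt [ 0.002 -1.    -0.003] w 0.0854 F [ 0.3  0.3 -0.2] q [-0.23  0.15  1.51  0.    1.48 -1.28]
23.4
shift [ 0.0006 -0.0021 -0.1621] turn [-0.0002  0.0022 -0.0056]
```

View pics/w26.png

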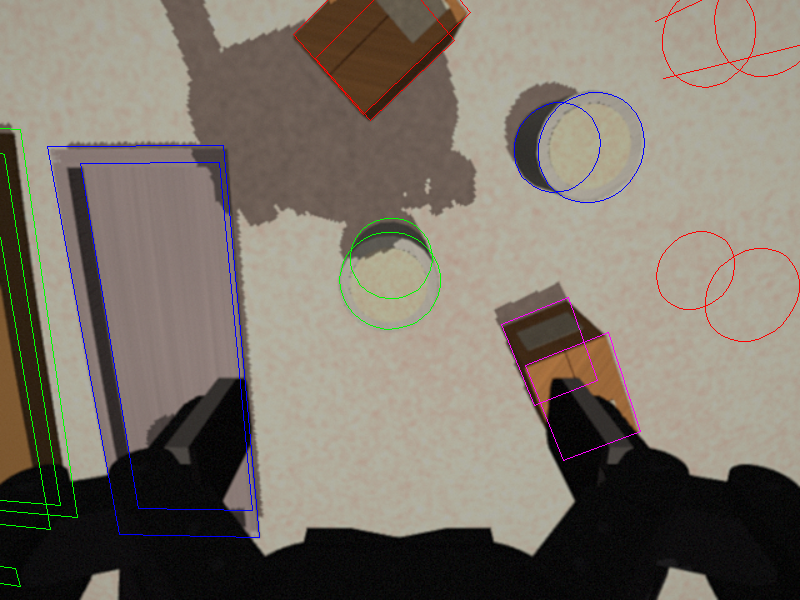

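Emit:
jog_arm([
  [[0, 0.001, -0.003, -0.035, 0, 0, 0], [0, 0.001, -0.003, -0.07, 0, 0, 0], [0, 0.001, -0.003, -0.105, 0, 0, 0], [0, 0.001, -0.003, -0.135, 0, 0, 0], [0, 0.001, -0.003, -0.155, 0, 0, 0], [0, 0.001, -0.003, -0.164, 0, 0, 0], [0, 0.001, -0.003, -0.164, 0, 0, 0], [0.6, 0.001, -0.003, -0.164, 0, 0, 0]],
])

```text
t: 24.07
eef_pos: [0.5675, -0.0581, 0.031]
tcp_rot: [0.612, 0.356, -0.354, -0.611]
contact_force: [-0.5, -0.7, -0.1]
gripper_width: 0.0757
```

Emit:
jog_arm([
  [[0.6, 0, 0, 0, 0, 0, 0], [0.6, 0, 0, 0, 0, 0, 0], [0.6, 0, 0, 0, 0, 0, 0], [0.6, 0, 0, 0, 0, 0, 0]],
], newtons=40)

```text
t: 24.4
eef_pos: [0.5686, -0.0586, 0.0332]
tcp_rot: [0.613, 0.357, -0.354, -0.61]
contact_force: [-0.8, -1.7, 7.9]
gripper_width: 0.0548
```

```bash
python3 st.py; python3 wv.py 27; python3 rv.py .5491 -.2275 .15 60
```

```text
t 24.4 tcp [ 0.5686 -0.0586  0.0332] yaw 60.29 tilt [ 0.002 -1.    -0.006] w 0.0548 F [-0.8 -1.7  7.9] q [-0.24  0.29  1.69  0.    1.16 -1.29]
24.45
shift [-0.0196 -0.1689  0.1168] turn [ 0.0013  0.006  -0.0052]
```

View pics/w27.png

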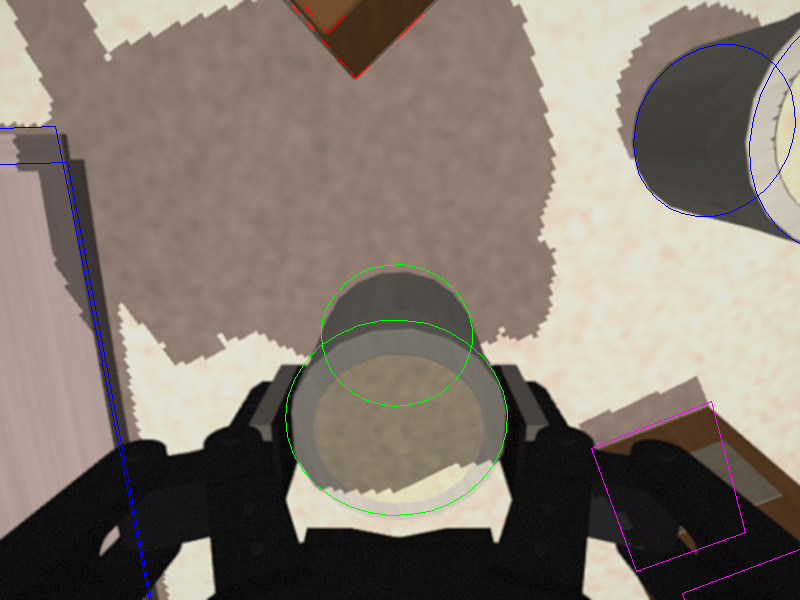

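Emit:
jog_arm([
  [[0.6, 0, 0, 0.03, 0, 0, 0], [0.6, 0, -0.005, 0.065, 0, 0, 0], [0.6, -0.003, -0.025, 0.09, 0, 0, 0], [0.6, -0.007, -0.06, 0.1, 0, 0.003, 0], [0.6, -0.012, -0.1, 0.1, 0.001, 0.006, -0.005], [0.6, -0.017, -0.14, 0.1, 0.001, 0.006, -0.005], [0.6, -0.02, -0.169, 0.1, 0.001, 0.006, -0.005], [0.6, -0.02, -0.169, 0.08, 0.001, 0.006, -0.005]],
])

```text
t: 25.12
eef_pos: [0.5495, -0.2336, 0.1176]
tcp_rot: [0.616, 0.353, -0.352, -0.61]
contact_force: [1.2, 0.2, -1.1]
gripper_width: 0.0545
```

```bash
python3 st.py; python3 wv.py 28; python3 rv.py .5491 -.2275 .0365 60
```

```text
t 25.12 tcp [ 0.5495 -0.2336  0.1176] yaw 59.8 tilt [-0.002 -1.    -0.008] w 0.0545 F [ 1.2  0.2 -1.1] q [-0.53  0.25  1.55 -0.    1.33 -1.57]
25.1667
shift [ 0.0012  0.0028 -0.0749] turn [0.0008 0.0001 0.0032]
```

View pics/w28.png

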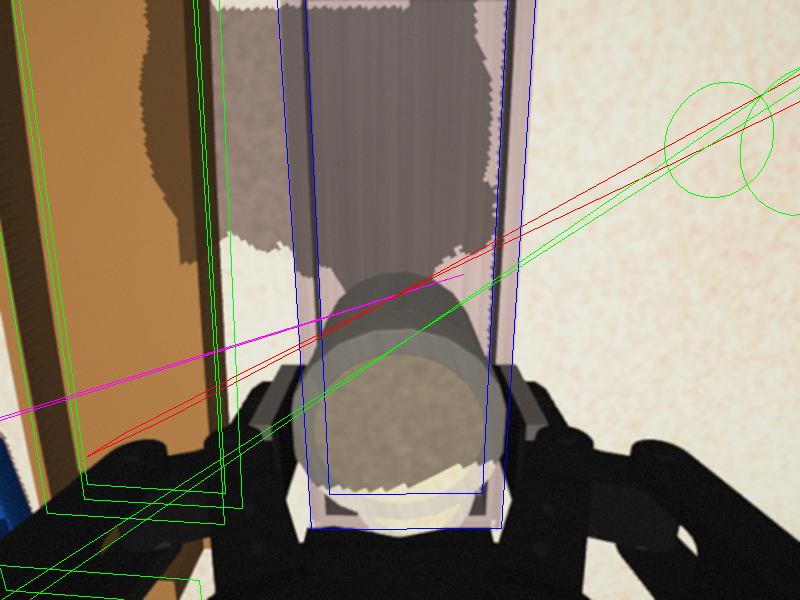

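Emit:
jog_arm([
  [[0.6, 0.001, 0.003, -0.03, 0, 0, 0], [0.6, 0.001, 0.003, -0.055, 0, 0, 0], [0.6, 0.001, 0.003, -0.068, 0, 0, 0], [0.6, 0.001, 0.003, -0.074, 0, 0, 0], [0.6, 0.001, 0.003, -0.076, 0, 0, 0], [0.6, 0.001, 0.003, -0.076, 0, 0, 0]],
])

```text
t: 25.67
eef_pos: [0.5494, -0.2271, 0.0368]
tcp_rot: [0.613, 0.353, -0.353, -0.612]
contact_force: [0.4, -0.6, -1.0]
gripper_width: 0.0548
```

Emit:
jog_arm([
  [[0.3, 0, 0, 0, 0, 0, 0], [0.18, 0, 0, 0, 0, 0, 0], [0.18, 0, 0, 0, 0, 0, 0], [0.18, 0, 0, 0.012, 0, 0, 0], [0.18, 0, 0, 0.045, 0, 0, 0], [0.18, 0, 0, 0.085, 0, 0, 0]],
])

```text
t: 26.17
eef_pos: [0.5483, -0.2265, 0.1217]
tcp_rot: [-0.612, -0.352, 0.353, 0.613]
contact_force: [1.1, -1.5, 0.3]
gripper_width: 0.0701
```

```bash
python3 st.py; python3 wv.py 29; python3 rv.py .556 .073 .2 60
```

```text
t 26.17 tcp [ 0.5483 -0.2265  0.1217] yaw 59.85 tilt [-0.001 -1.     0.002] w 0.0701 F [ 1.1 -1.5  0.3] q [-0.52  0.25  1.55 -0.    1.35 -1.57]
26.2167
shift [0.0047 0.3011 0.0682] turn [0.0053 0.008  0.0025]
```

View pics/w29.png

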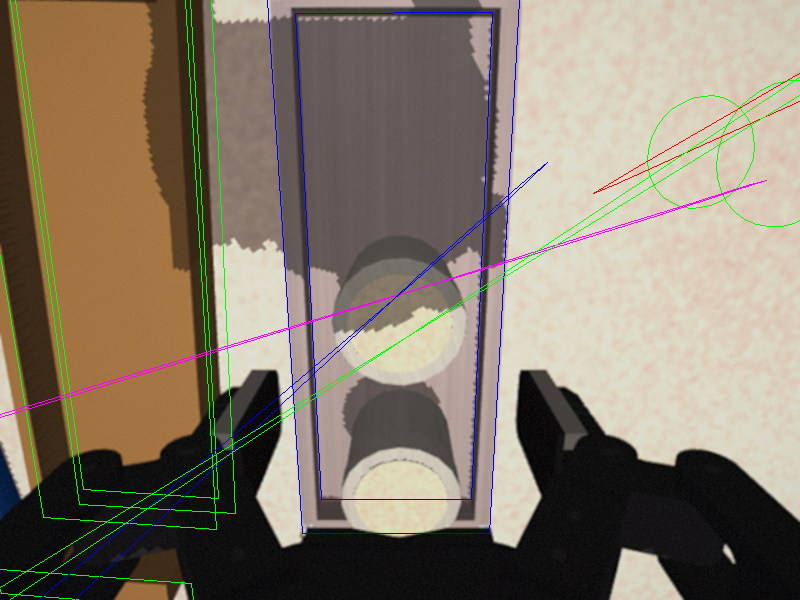

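Emit:
jog_arm([
  [[0.1, 0, 0.02, 0.03, 0, 0, 0], [0, 0.001, 0.06, 0.06, 0, 0, 0], [0, 0.002, 0.1, 0.068, 0, 0, 0], [0, 0.003, 0.14, 0.068, 0, 0, 0], [0, 0.004, 0.18, 0.068, 0, 0, 0], [0, 0.005, 0.22, 0.068, 0, 0, 0], [0, 0.005, 0.26, 0.068, 0, 0, 0], [0, 0.005, 0.3, 0.068, 0, 0, 0]],
])

```text
t: 26.88
eef_pos: [0.556, 0.0736, 0.2011]
tcp_rot: [0.616, 0.355, -0.351, -0.609]
contact_force: [0.7, 0.3, -0.9]
gripper_width: 0.0855
```

```bash
python3 st.py; python3 wv.py 30; python3 rv.py .556 .073 .032 60
```

```text
t 26.88 tcp [0.556  0.0736 0.2011] yaw 59.85 tilt [ 0.    -1.    -0.011] w 0.0855 F [ 0.7  0.3 -0.9] q [-0.    0.13  1.52 -0.01  1.48 -1.05]
26.9333
shift [ 0.0004 -0.007  -0.1691] turn [ 0.0025  0.0094 -0.0009]
```

View pics/w30.png

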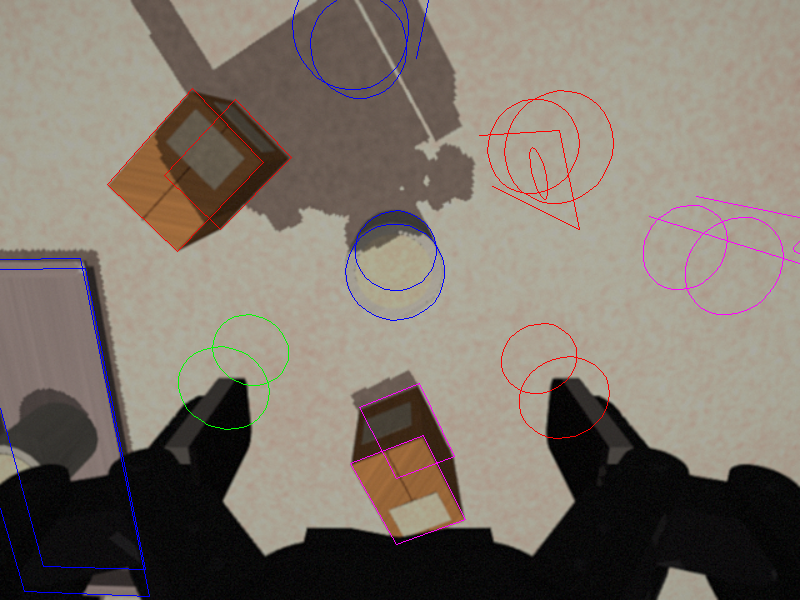

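Emit:
jog_arm([
  [[0, 0, -0.007, -0.035, 0, 0.005, 0], [0, 0, -0.007, -0.07, 0.002, 0.009, 0], [0, 0, -0.007, -0.105, 0.002, 0.009, 0], [0, 0, -0.007, -0.135, 0.002, 0.009, 0], [0, 0, -0.007, -0.16, 0.002, 0.009, 0], [0, 0, -0.007, -0.169, 0.002, 0.009, 0], [0, 0, -0.007, -0.169, 0.002, 0.009, 0], [0.6, 0, -0.007, -0.169, 0.002, 0.009, 0]],
])

```text
t: 27.6
eef_pos: [0.5562, 0.073, 0.0335]
tcp_rot: [0.613, 0.354, -0.353, -0.612]
contact_force: [0.6, 0.0, 0.4]
gripper_width: 0.075
```

Emit:
jog_arm([
  [[0.6, 0, 0, 0, 0, 0, 0], [0.6, 0, 0, 0, 0, 0, 0], [0.6, 0, 0, 0, 0, 0, 0], [0.6, 0, 0, 0, 0, 0, 0]],
], newtons=40)

```text
t: 27.93
eef_pos: [0.5575, 0.0729, 0.0361]
tcp_rot: [0.613, 0.355, -0.352, -0.611]
contact_force: [-2.1, -0.4, 12.3]
gripper_width: 0.055
```

```bash
python3 st.py; python3 wv.py 31; python3 rv.py .4737 -.184 .15 60
```

```text
t 27.93 tcp [0.5575 0.0729 0.0361] yaw 60.06 tilt [ 0.002 -1.    -0.005] w 0.055 F [-2.1 -0.4 12.3] q [-0.01  0.26  1.71 -0.    1.16 -1.05]
27.9833
shift [-0.0838 -0.2569  0.114 ] turn [ 0.0007  0.0051 -0.0009]
```

View pics/w31.png

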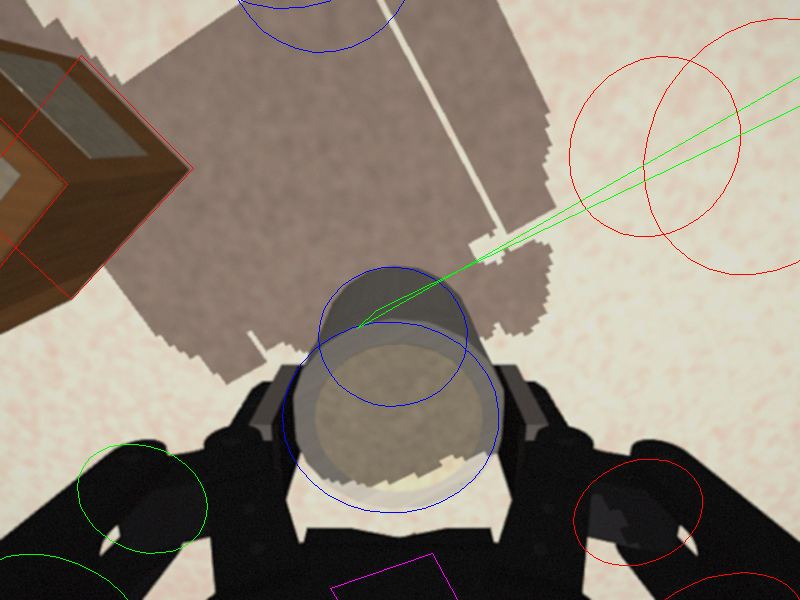

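Emit:
jog_arm([
  [[0.6, 0, 0, 0.03, 0, 0, 0], [0.6, 0, 0, 0.07, 0, 0, 0], [0.6, -0.005, -0.02, 0.1, 0, 0.005, 0], [0.6, -0.015, -0.055, 0.11, 0, 0.005, 0], [0.6, -0.027, -0.09, 0.11, 0, 0.005, 0], [0.6, -0.039, -0.125, 0.11, 0, 0.005, 0], [0.6, -0.051, -0.16, 0.11, 0, 0.005, 0], [0.6, -0.063, -0.195, 0.11, 0, 0.005, 0]],
])

```text
t: 28.65
eef_pos: [0.494, -0.1236, 0.1477]
tcp_rot: [0.613, 0.354, -0.354, -0.611]
contact_force: [1.1, -1.0, -2.2]
gripper_width: 0.0549
```

Emit:
jog_arm([
  [[0.6, -0.01, -0.03, 0, 0, 0, 0], [0.6, -0.021, -0.06, -0.01, 0, 0, 0], [0.6, -0.021, -0.06, -0.03, 0, 0, 0], [0.6, -0.021, -0.06, -0.03, 0, 0, 0]],
])

```text
t: 28.98
eef_pos: [0.4715, -0.1845, 0.1162]
tcp_rot: [0.613, 0.353, -0.353, -0.612]
contact_force: [-0.5, 0.3, -1.6]
gripper_width: 0.0548
```

```bash
python3 wv.py 32;python3 st.py; python3 rv.py .4737 -.184 .039 60
```

```text
29.0333
t 29.03 tcp [ 0.4723 -0.1837  0.1176] yaw 59.99 tilt [-0.    -1.    -0.002] w 0.0544 F [ 0.1  0.3 -0.9] q [-0.52  0.08  1.76 -0.    1.31 -1.57]
shift [ 0.0014 -0.0003 -0.0786] turn [0.0008 0.0013 0.0002]
```

View pics/w32.png

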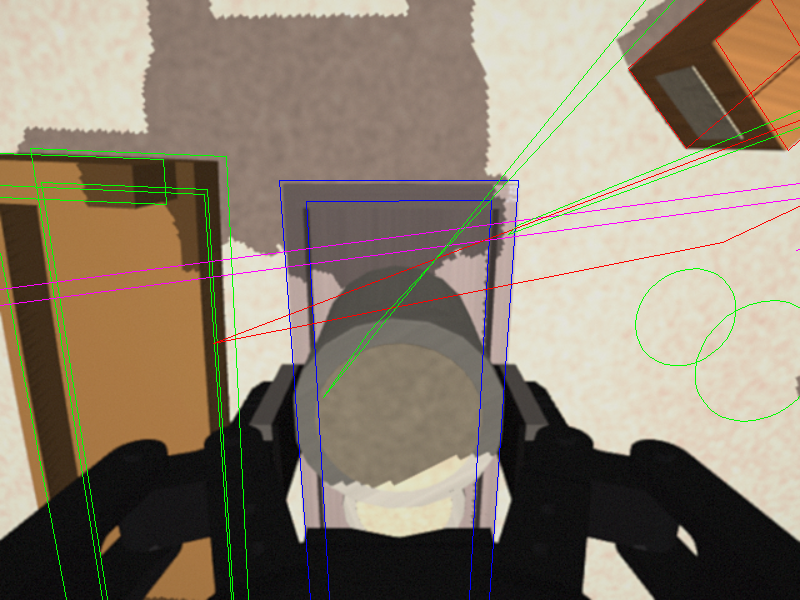

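Emit:
jog_arm([
  [[0.6, 0.001, 0, -0.03, 0, 0, 0], [0.6, 0.001, 0, -0.055, 0, 0, 0], [0.6, 0.001, 0, -0.07, 0, 0, 0], [0.6, 0.001, 0, -0.077, 0, 0, 0], [0.6, 0.001, 0, -0.079, 0, 0, 0], [0.6, 0.001, 0, -0.079, 0, 0, 0]],
])

```text
t: 29.53
eef_pos: [0.4741, -0.1833, 0.04]
tcp_rot: [0.613, 0.354, -0.353, -0.611]
contact_force: [0.2, -0.1, -1.6]
gripper_width: 0.0549
```

Emit:
jog_arm([
  [[0.3, 0, 0, -0.001, 0, 0, 0], [0.18, 0, 0, -0.001, 0, 0, 0], [0.18, 0, 0, 0, 0, 0, 0], [0.18, 0, 0, 0.012, 0, 0, 0], [0.18, 0, 0, 0.045, 0, 0, 0], [0.18, 0, 0, 0.085, 0, 0, 0], [0.1, 0, 0, 0.125, 0, 0, 0], [0, 0, 0, 0.165, 0, 0, 0]],
])

```text
t: 30.2
eef_pos: [0.4737, -0.183, 0.2076]
tcp_rot: [0.613, 0.354, -0.353, -0.611]
contact_force: [0.1, -0.9, -0.4]
gripper_width: 0.0853
```

```bash
python3 wv.py 33;python3 st.py
python3 - <<'E'
from h import *
f=grab_frame("scene"); crop(f,180,60,450,430,1.6,"s33")
E
```

```text
30.25
t 30.25 tcp [ 0.4758 -0.1841  0.2157] yaw 60.05 tilt [ 0.    -1.    -0.013] w 0.0855 F [-0.8 -0.9 10.8] q [-0.52  0.01  1.62  0.    1.5  -1.57]
```

View pics/w33.png

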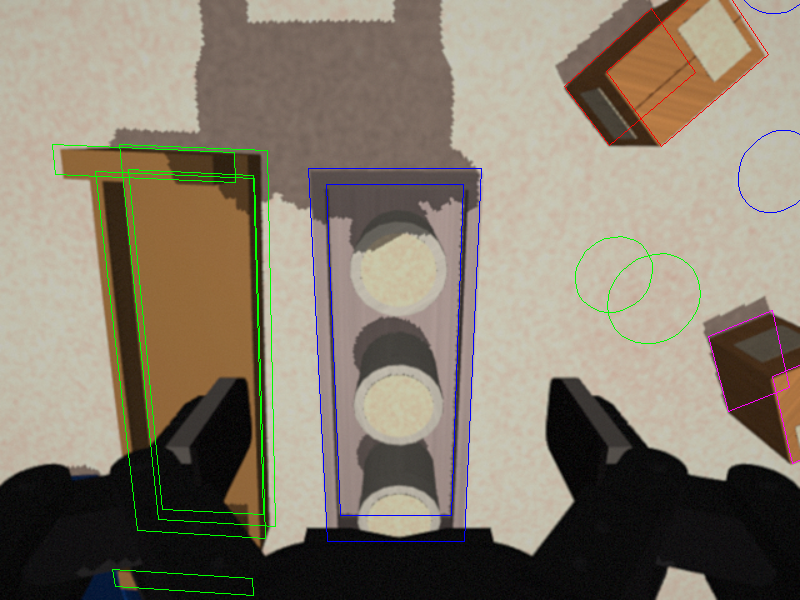

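View pics/s33.png

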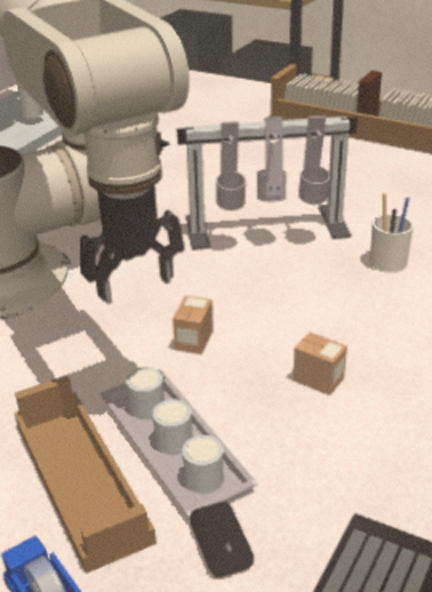

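Emit:
jog_arm([
  [[0, 0, -0.02, 0.03, 0, 0, 0], [0, 0, -0.05, 0.06, 0, 0, 0], [0, 0, -0.08, 0.09, 0, 0.006, 0], [0, 0.005, -0.11, 0.12, 0, 0.01, 0], [0, 0.01, -0.13, 0.14, 0.002, 0.01, 0], [0, 0.01, -0.13, 0.14, 0.002, 0.01, 0], [0, 0.01, -0.13, 0.14, 0.002, 0.01, 0]],
])

```text
t: 30.88
eef_pos: [0.4861, -0.3152, 0.3529]
tcp_rot: [0.614, 0.353, -0.354, -0.611]
contact_force: [0.7, 1.3, -0.9]
gripper_width: 0.0858
```

```bash
python3 wv.py 34;python3 st.py
```

```text
30.9333
t 30.93 tcp [ 0.4859 -0.3142  0.3519] yaw 60.03 tilt [-0.003 -1.    -0.003] w 0.0855 F [ 0.1  0.4 -0.9] q [-0.71  0.15  1.2  -0.    1.79 -1.75]
```

View pics/w34.png

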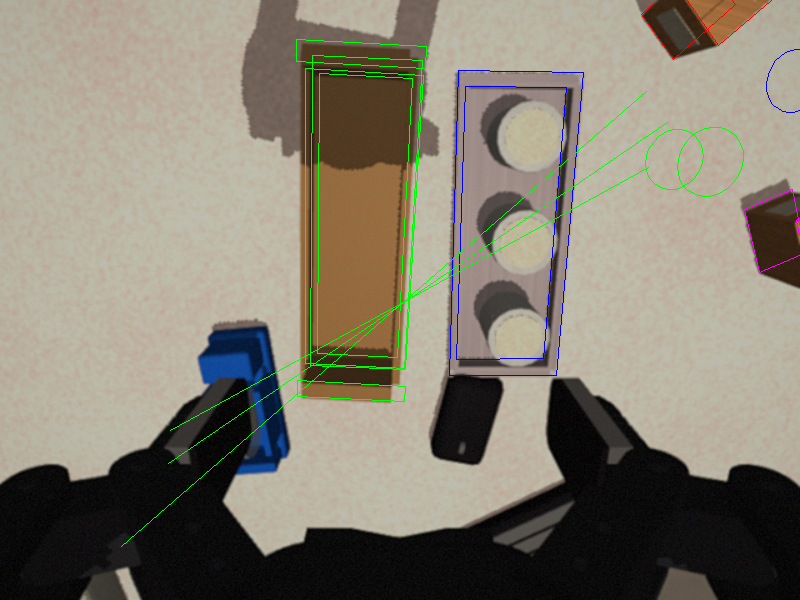

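Run:
```python
from h import *
f=dict(np.load("last.npz")); crop(f,225,25,355,105,6,"b1"); crop(f,225,250,355,330,6,"b2")
```

```text
(no output)
```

View pics/b1.png

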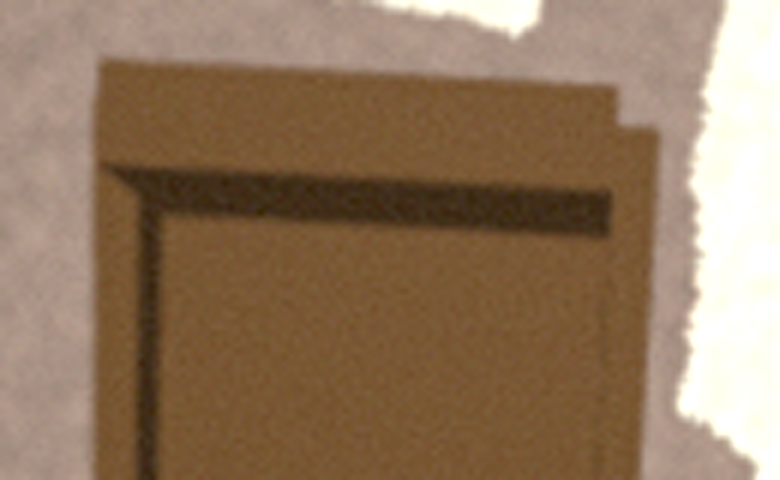

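View pics/b2.png

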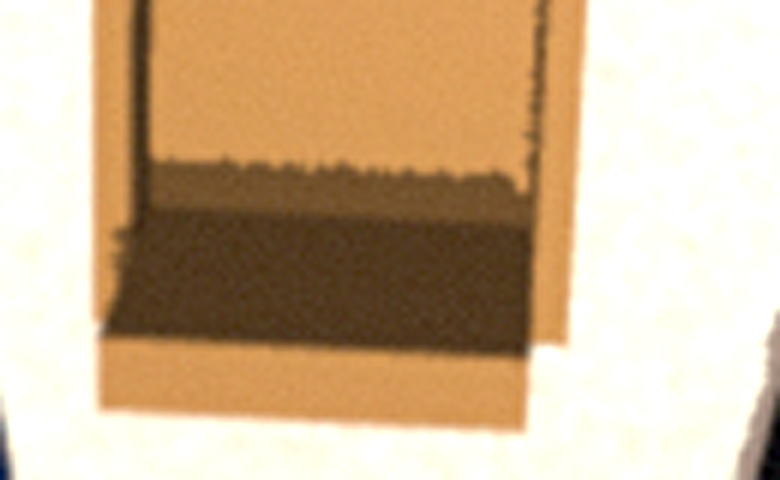

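Run:
```python
from h import *
from scipy.optimize import least_squares
f=dict(np.load("last.npz"))
a=lambda u,v:((u+.5)/6-.5+225,(v+.5)/6-.5+25); b=lambda u,v:((u+.5)/6-.5+225,(v+.5)/6-.5+250)
obs=[([-.152,.05,.032],a(657,130)),([.152,.05,.032],b(568,345)),([.152,-.05,.032],b(95,322)),
([-.152,-.042,.07],a(100,60)),([-.152,.042,.07],a(617,88)),([.152,-.042,.07],b(100,410)),([.152,.042,.07],b(527,432)),
([-.136,.042,.07],a(612,190)),([.136,.042,.07],b(527,355)),([.136,-.042,.07],b(103,337))]
loc=np.array([o[0] for o in obs]);pix=np.array([o[1] for o in obs])
def r(q):
    M=R.from_euler('z',q[2],degrees=True).as_matrix(); return (w2p(f,loc@M.T+[q[0],q[1],0])-pix).ravel()
s=least_squares(r,[.47,-.35,-30],x_scale=[.01,.01,5]); print(s.x, s.fun.reshape(-1,2).round(1))
x=s.x
M=R.from_euler('z',x[2],degrees=True).as_matrix()
for xx in(-.06,.06): print((M@[xx,0,0])[:2]+x[:2])
```

```text
[  0.47102077  -0.35317983 -32.9929304 ] [[ 0.5 -0.7]
 [ 0.3  0.5]
 [-0.3  0.4]
 [-0.6 -0.5]
 [ 0.2 -0.7]
 [-0.4  0.5]
 [ 0.2  0.4]
 [ 0.1 -0. ]
 [ 0.9  0.9]
 [-1.   0.3]]
[ 0.42069651 -0.3205077 ]
[ 0.52134504 -0.38585196]
```

```bash
sed -i 's/box=("box",.4715,-.3482,-33)/box=("box",.4710,-.3532,-33)/' mdl.py; python3 rv.py .6837 .0091 .2 84
```

```text
shift [ 0.1978  0.3233 -0.1519] turn [0.0037 0.0017 0.4184]
```

Emit:
jog_arm([
  [[0, 0.02, 0.033, -0.01, 0, 0, 0.06], [0, 0.04, 0.065, -0.02, 0, 0, 0.12], [0, 0.06, 0.098, -0.04, 0, 0, 0.18], [0, 0.08, 0.13, -0.05, 0, 0, 0.24], [0, 0.1, 0.163, -0.06, 0, 0, 0.3], [0, 0.12, 0.196, -0.08, 0, 0, 0.36], [0, 0.14, 0.229, -0.09, 0, 0, 0.419], [0, 0.16, 0.262, -0.1, 0, 0, 0.419]],
])

```text
t: 31.6
eef_pos: [0.6454, -0.0489, 0.2502]
tcp_rot: [0.525, 0.474, -0.475, -0.523]
contact_force: [0.0, -0.6, -0.1]
gripper_width: 0.0854
```

```bash
python3 st.py;  python3 rv.py .6837 .0091 .2 84
```

```text
t 31.6 tcp [ 0.6454 -0.0489  0.2502] yaw 84.34 tilt [-0.003 -1.    -0.001] w 0.0854 F [ 0.  -0.6 -0.1] q [-0.19  0.3   1.22 -0.    1.62 -1.67]
shift [ 0.0383  0.058  -0.0502] turn [ 0.0027  0.0006 -0.0059]
```

Emit:
jog_arm([
  [[0, 0.018, 0.028, -0.02, 0, 0, -0.006], [0, 0.038, 0.058, -0.04, 0.003, 0, -0.006], [0, 0.038, 0.058, -0.05, 0.003, 0, -0.006], [0, 0.038, 0.058, -0.05, 0.003, 0, -0.006]],
])

```text
t: 31.93
eef_pos: [0.682, 0.0119, 0.1961]
tcp_rot: [-0.523, -0.473, 0.475, 0.526]
contact_force: [0.1, -0.4, -0.5]
gripper_width: 0.0852
```

```bash
python3 wv.py 35;  python3 rv.py .6837 .0091 .038 84
```

```text
31.9833
shift [ 0.0015 -0.0014 -0.1604] turn [-0.0006 -0.0029 -0.0019]
```

View pics/w35.png

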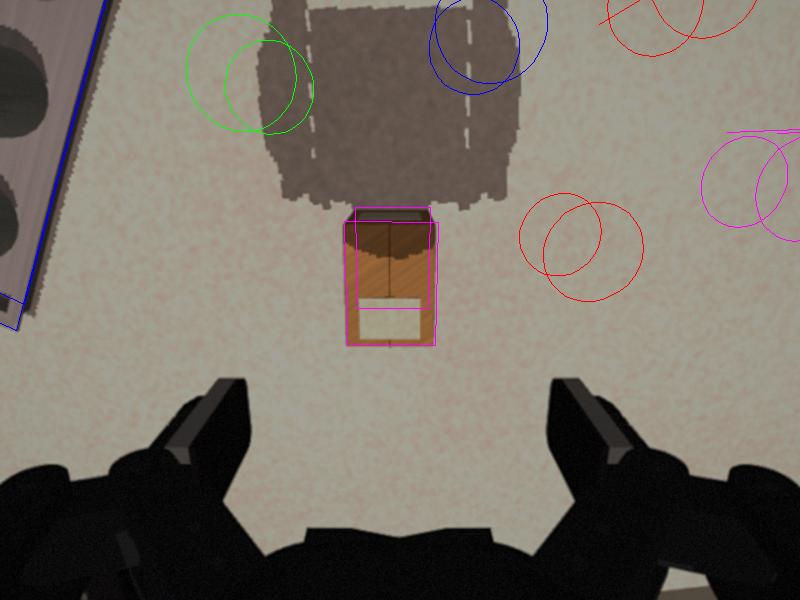

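Emit:
jog_arm([
  [[0, 0.001, -0.002, -0.035, 0, -0.003, -0.002], [0, 0.001, -0.002, -0.07, 0, -0.003, -0.002], [0, 0.001, -0.002, -0.105, 0, -0.003, -0.002], [0, 0.001, -0.002, -0.135, 0, -0.003, -0.002], [0, 0.001, -0.002, -0.155, 0, -0.003, -0.002], [0, 0.001, -0.002, -0.16, 0, -0.003, -0.002], [0, 0.001, -0.002, -0.16, 0, -0.003, -0.002], [0.7, 0.001, -0.002, -0.16, 0, -0.003, -0.002]],
])

```text
t: 32.65
eef_pos: [0.6838, 0.0079, 0.0406]
tcp_rot: [0.526, 0.474, -0.472, -0.525]
contact_force: [0.4, -0.3, 0.9]
gripper_width: 0.0751
```

Emit:
jog_arm([
  [[0.7, 0, 0, 0, 0, 0, 0], [0.7, 0, 0, 0, 0, 0, 0], [0.7, 0, 0, 0, 0, 0, 0], [0.7, 0, 0, 0, 0, 0, 0], [0.7, 0, 0, 0, 0, 0, 0]],
], newtons=40)

```text
t: 33.07
eef_pos: [0.6848, 0.0076, 0.0431]
tcp_rot: [0.527, 0.474, -0.472, -0.524]
contact_force: [-2.7, -2.4, 11.5]
gripper_width: 0.0495
```

```bash
python3 st.py; python3 wv.py 36; python3 rv.py .5213 -.3859 .18 57
```

```text
t 33.07 tcp [0.6848 0.0076 0.0431] yaw 83.96 tilt [ 0.    -1.    -0.006] w 0.0495 F [-2.7 -2.4 11.5] q [-0.1   0.49  1.39  0.    1.26 -1.57]
33.1167
shift [-0.1635 -0.3935  0.1369] turn [ 0.0017  0.0054 -0.4706]
```

View pics/w36.png

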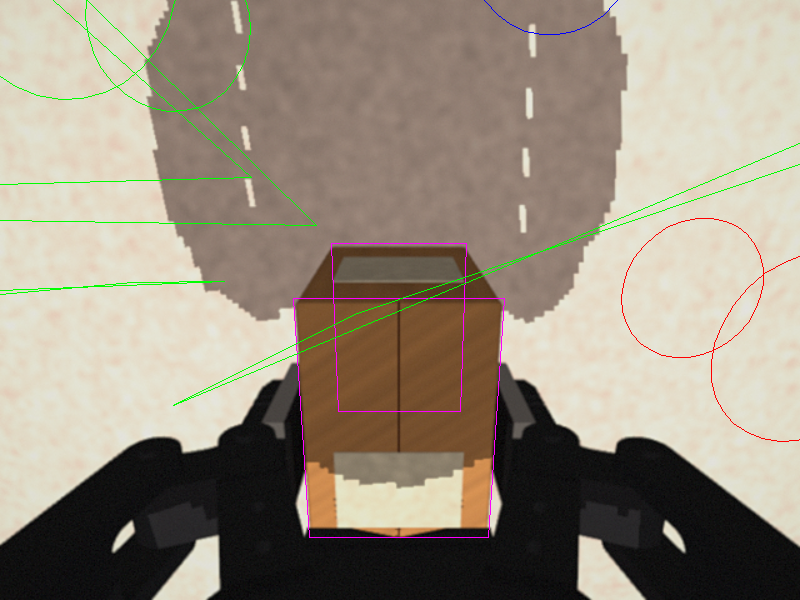

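Emit:
jog_arm([
  [[0.7, 0, 0, 0.03, 0, 0, 0], [0.7, 0, 0, 0.07, 0, 0, -0.04], [0.7, -0.008, -0.02, 0.11, 0, 0, -0.1], [0.7, -0.02, -0.05, 0.137, 0, 0.003, -0.16], [0.7, -0.035, -0.085, 0.137, 0, 0.005, -0.22], [0.7, -0.05, -0.12, 0.137, 0, 0.005, -0.28], [0.7, -0.065, -0.157, 0.137, 0.001, 0.005, -0.34], [0.7, -0.08, -0.194, 0.137, 0.002, 0.005, -0.4]],
])

```text
t: 33.78
eef_pos: [0.6039, -0.1878, 0.1815]
tcp_rot: [0.61, 0.359, -0.358, -0.609]
contact_force: [0.3, 0.0, -0.5]
gripper_width: 0.0494
```

Emit:
jog_arm([
  [[0.7, -0.015, -0.037, 0, 0, 0, -0.03], [0.7, -0.03, -0.074, 0, 0, 0, -0.06], [0.7, -0.045, -0.111, 0, 0, 0, -0.07], [0.7, -0.06, -0.148, 0, 0, 0, -0.07], [0.7, -0.075, -0.18, 0, 0, 0, -0.07], [0.7, -0.083, -0.195, -0.01, 0, 0, -0.07], [0.7, -0.083, -0.195, -0.03, 0, 0, -0.07], [0.7, -0.083, -0.195, -0.03, 0, 0, -0.07]],
])

```text
t: 34.45
eef_pos: [0.5194, -0.3833, 0.149]
tcp_rot: [-0.622, -0.336, 0.336, 0.623]
contact_force: [0.2, 1.4, -3.1]
gripper_width: 0.0494
```

```bash
python3 wv.py 37; python3 st.py; python3 rv.py .5213 -.3859 .0495 57
```

```text
34.5
t 34.5 tcp [ 0.5202 -0.3826  0.1507] yaw 56.84 tilt [ 0.001 -1.     0.   ] w 0.0493 F [ 0.3  1.  -0.7] q [-0.75  0.33  1.38  0.    1.43 -1.75]
shift [ 0.0011 -0.0033 -0.1012] turn [-0.0011  0.0006  0.0027]
```

View pics/w37.png

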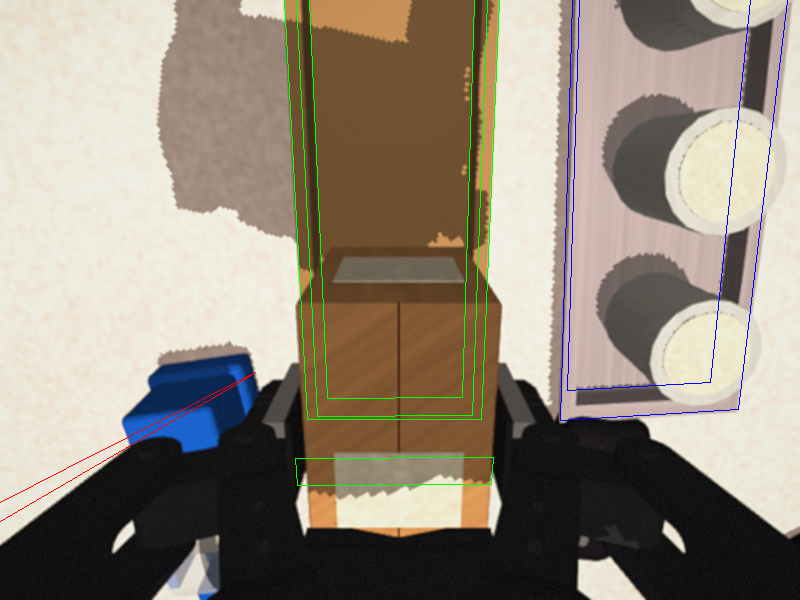

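Run:
```python
from h import *
f=grab_frame("top")
a=lambda u,v:((u+.5)/4-.5+320,(v+.5)/4-.5+170)
M=R.from_euler('z',33,degrees=True).as_matrix()
for z in (0,.06):
  for p in[(495,350),(570,190),(553,380),(633,215)]:
    w=p2w(f,*a(*p),z)+[0.001,.006,0]; print(z,w.round(3),(M@(w-[.471,-.3532,0])).round(3))
```

```text
0 [ 0.513 -0.489  0.   ] [ 0.109 -0.091  0.   ]
0 [ 0.649 -0.551  0.   ] [ 0.257 -0.069  0.   ]
0 [ 0.49  -0.538  0.   ] [ 0.117 -0.145  0.   ]
0 [ 0.629 -0.606  0.   ] [ 0.27  -0.125  0.   ]
0.06 [ 0.51  -0.476  0.06 ] [ 0.1   -0.082  0.06 ]
0.06 [ 0.641 -0.537  0.06 ] [ 0.242 -0.061  0.06 ]
0.06 [ 0.487 -0.524  0.06 ] [ 0.106 -0.135  0.06 ]
0.06 [ 0.622 -0.589  0.06 ] [ 0.255 -0.115  0.06 ]
```

Emit:
jog_arm([
  [[0.7, 0.001, -0.003, -0.03, 0, 0, 0.003], [0.7, 0.001, -0.003, -0.06, 0, 0, 0.003], [0.7, 0.001, -0.003, -0.085, 0, 0, 0.003], [0.7, 0.001, -0.003, -0.097, 0, 0, 0.003], [0.7, 0.001, -0.003, -0.101, 0, 0, 0.003], [0.7, 0.001, -0.003, -0.102, 0, 0, 0.003], [0.7, 0.001, -0.003, -0.102, 0, 0, 0.003]],
])

```text
t: 35.13
eef_pos: [0.5227, -0.3858, 0.0518]
tcp_rot: [0.622, 0.339, -0.337, -0.62]
contact_force: [0.7, -0.7, -1.0]
gripper_width: 0.0493
```

```bash
python3 wv.py 38; python3 st.py
```

```text
35.1833
t 35.18 tcp [ 0.5227 -0.3859  0.052 ] yaw 57.08 tilt [ 0.001 -1.    -0.004] w 0.0492 F [ 0.  -0.3 -0.7] q [-0.76  0.41  1.48  0.    1.25 -1.75]
```

View pics/w38.png

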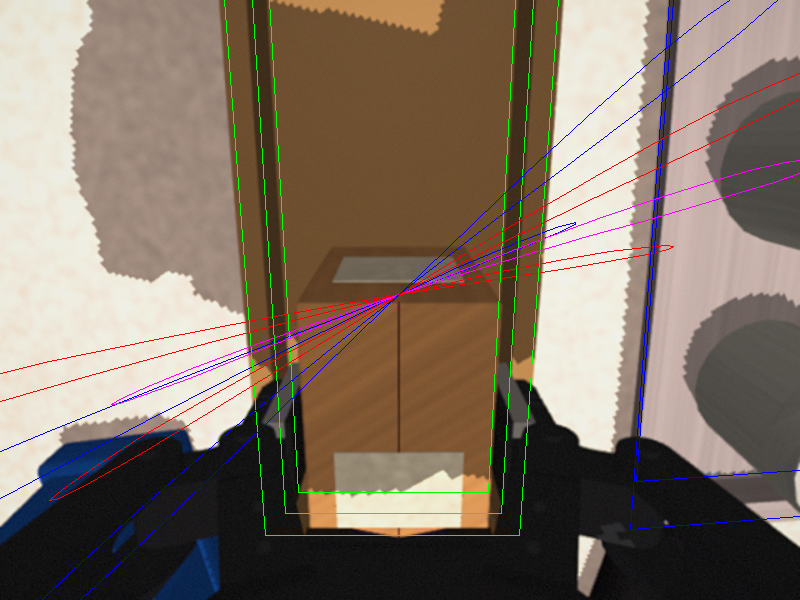

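Emit:
jog_arm([
  [[0.7, 0, 0, -0.002, 0, 0, 0], [0.7, 0, 0, -0.003, 0, 0, 0], [0.5, 0, 0, -0.003, 0, 0, 0], [0.3, 0, 0, -0.003, 0, 0, 0], [0.25, 0, 0, -0.002, 0, 0, 0], [0.22, 0, 0, 0.01, 0, 0, 0], [0.22, 0, 0, 0.04, 0, 0, 0], [0.2, 0, 0, 0.08, 0, 0, 0]],
])

```text
t: 35.85
eef_pos: [0.5217, -0.385, 0.1312]
tcp_rot: [-0.621, -0.338, 0.337, 0.622]
contact_force: [0.3, -0.4, 0.3]
gripper_width: 0.0681
```

```bash
python3 wv.py 39; python3 st.py; python3 rv.py .4504 .0056 .2 12.5
```

```text
35.9
t 35.9 tcp [ 0.5242 -0.3872  0.142 ] yaw 57.09 tilt [-0.001 -1.    -0.012] w 0.0686 F [ 1.  -1.3 11.5] q [-0.76  0.34  1.38  0.    1.41 -1.75]
shift [-0.0738  0.3928  0.058 ] turn [ 0.0105  0.0062 -0.7782]
```

View pics/w39.png

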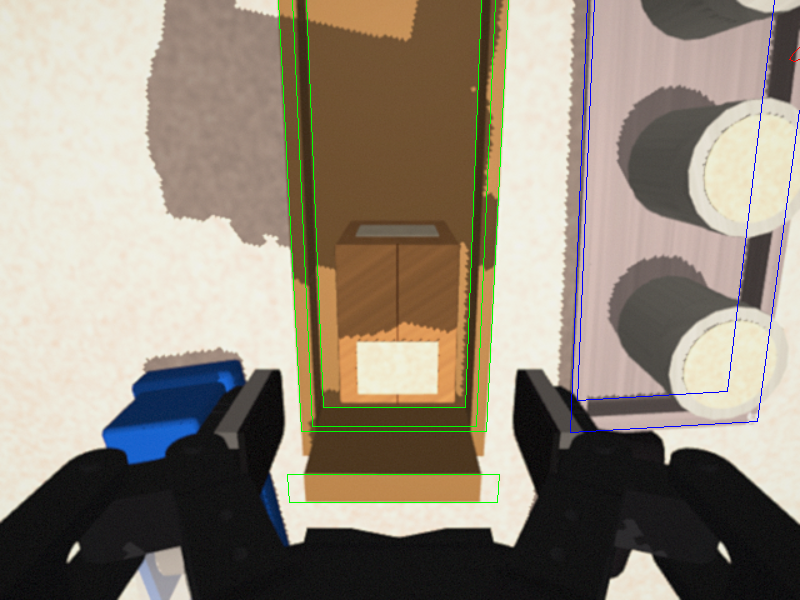

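Emit:
jog_arm([
  [[0, 0, 0.01, 0.04, 0, 0, -0.1], [0, -0.005, 0.045, 0.07, 0.002, 0.002, -0.2], [0, -0.012, 0.085, 0.075, 0.004, 0.002, -0.3], [0, -0.02, 0.125, 0.075, 0.006, 0.003, -0.4], [0, -0.03, 0.165, 0.075, 0.008, 0.004, -0.5], [0, -0.038, 0.205, 0.075, 0.01, 0.006, -0.6], [0, -0.046, 0.245, 0.075, 0.01, 0.006, -0.7], [0, -0.055, 0.285, 0.075, 0.01, 0.006, -0.778]],
])

```text
t: 36.57
eef_pos: [0.4695, -0.1055, 0.2181]
tcp_rot: [0.704, 0.075, -0.075, -0.703]
contact_force: [0.3, 0.1, 0.1]
gripper_width: 0.0854
```

Emit:
jog_arm([
  [[0, -0.007, 0.037, 0, 0, 0, 0], [0, -0.014, 0.075, 0, 0, 0, 0], [0, -0.018, 0.105, 0, 0, 0, 0], [0, -0.018, 0.105, 0, 0, 0, 0], [0, -0.018, 0.105, 0, 0, 0, 0]],
])

```text
t: 36.98
eef_pos: [0.4514, 0.0007, 0.2193]
tcp_rot: [0.704, 0.077, -0.075, -0.702]
contact_force: [0.1, -0.2, 0.2]
gripper_width: 0.0853
```

```bash
python3 wv.py 40; python3 st.py; python3 rv.py .4504 .0056 .038 12.5
```

```text
37.0333
t 37.03 tcp [ 4.516e-01 -3.000e-04  2.190e-01] yaw 12.26 tilt [ 0.002 -1.    -0.002] w 0.0853 F [0.2 0.2 0.4] q [-0.17 -0.11  1.73 -0.    1.52 -0.38]
shift [-0.0012  0.0059 -0.181 ] turn [0.0015 0.0028 0.0042]
```

View pics/w40.png

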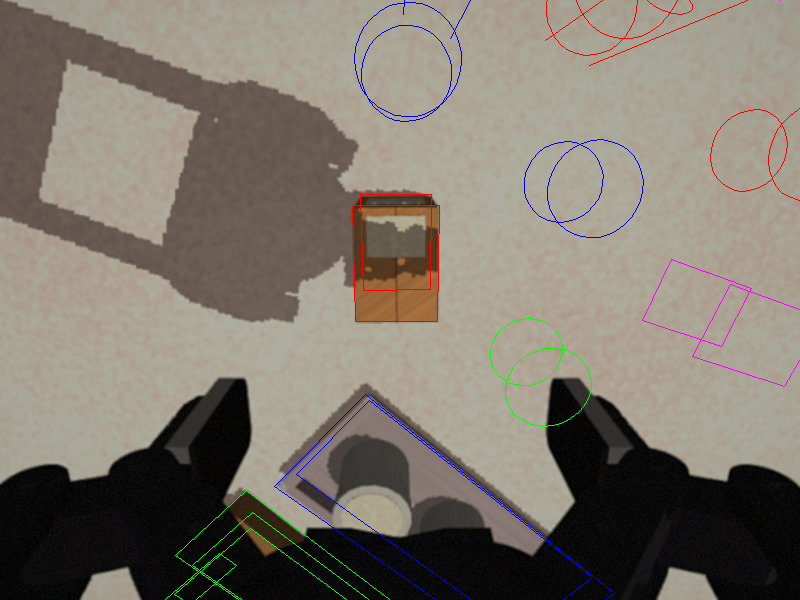

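Emit:
jog_arm([
  [[0, -0.001, 0.006, -0.035, 0.002, 0.003, 0.004], [0, -0.001, 0.006, -0.075, 0.002, 0.003, 0.004], [0, -0.001, 0.006, -0.115, 0.002, 0.003, 0.004], [0, -0.001, 0.006, -0.15, 0.002, 0.003, 0.004], [0, -0.001, 0.006, -0.172, 0.002, 0.003, 0.004], [0, -0.001, 0.006, -0.18, 0.002, 0.003, 0.004], [0, -0.001, 0.006, -0.18, 0.002, 0.003, 0.004], [0.7, -0.001, 0.006, -0.18, 0.002, 0.003, 0.004]],
])

```text
t: 37.7
eef_pos: [0.4513, 0.005, 0.0401]
tcp_rot: [-0.703, -0.077, 0.076, 0.703]
contact_force: [0.0, 1.0, -0.0]
gripper_width: 0.0757
```

Emit:
jog_arm([
  [[0.7, 0, 0, 0, 0, 0, 0], [0.7, 0, 0, 0, 0, 0, 0], [0.7, 0, 0, 0, 0, 0, 0], [0.7, 0, 0, 0, 0, 0, 0], [0.7, 0, 0, 0, 0, 0, 0]],
], newtons=40)

```text
t: 38.12
eef_pos: [0.4524, 0.0046, 0.0419]
tcp_rot: [0.703, 0.078, -0.075, -0.703]
contact_force: [-2.0, -1.7, 10.7]
gripper_width: 0.0498
```

```bash
python3 st.py; python3 wv.py 41; python3 rv.py .4207 -.3205 .18 57
```

```text
t 38.12 tcp [0.4524 0.0046 0.0419] yaw 12.44 tilt [ 0.003 -1.    -0.001] w 0.0498 F [-2.  -1.7 10.7] q [-0.16  0.04  1.96 -0.    1.13 -0.38]
38.1667
shift [-0.0318 -0.3251  0.1381] turn [-0.0008  0.0037  0.7776]
```

View pics/w41.png

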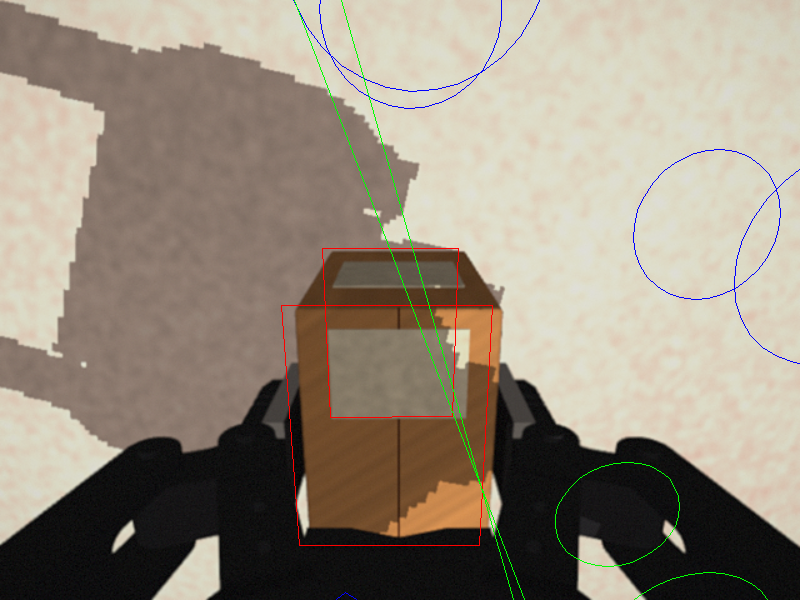

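Emit:
jog_arm([
  [[0.7, 0, 0, 0.03, 0, 0, 0], [0.7, 0, 0, 0.07, 0, 0, 0.09], [0.7, -0.002, -0.02, 0.11, 0, 0, 0.19], [0.7, -0.006, -0.055, 0.138, 0, 0.001, 0.29], [0.7, -0.01, -0.095, 0.138, 0, 0.002, 0.39], [0.7, -0.014, -0.135, 0.138, 0, 0.003, 0.49], [0.7, -0.018, -0.175, 0.138, 0, 0.003, 0.59], [0.7, -0.022, -0.215, 0.138, 0, 0.004, 0.69]],
])

```text
t: 38.83
eef_pos: [0.4318, -0.1969, 0.1814]
tcp_rot: [0.637, 0.309, -0.308, -0.636]
contact_force: [1.7, -0.1, -1.5]
gripper_width: 0.0497
```

Emit:
jog_arm([
  [[0.7, -0.003, -0.035, 0, 0, 0, 0.05], [0.7, -0.006, -0.07, 0, 0, 0, 0.09], [0.7, -0.01, -0.105, 0, 0, 0, 0.09], [0.7, -0.01, -0.11, -0.01, 0, 0, 0.09], [0.7, -0.01, -0.11, -0.02, 0, 0, 0.09], [0.7, -0.01, -0.11, -0.02, 0, 0, 0.09]],
])

```text
t: 39.33
eef_pos: [0.4212, -0.3061, 0.1597]
tcp_rot: [-0.622, -0.337, 0.336, 0.622]
contact_force: [-0.3, 0.9, -1.7]
gripper_width: 0.0493
```

```bash
python3 wv.py 42; python3 st.py; python3 rv.py .4207 -.3205 .048 57
```

```text
39.3833
t 39.38 tcp [ 0.4215 -0.3057  0.1607] yaw 56.86 tilt [ 0.001 -1.    -0.   ] w 0.0493 F [-0.3  0.2 -0.8] q [-0.78  0.07  1.67  0.    1.4  -1.77]
shift [-0.0008 -0.0148 -0.1127] turn [-0.0007  0.0007  0.0024]
```

View pics/w42.png

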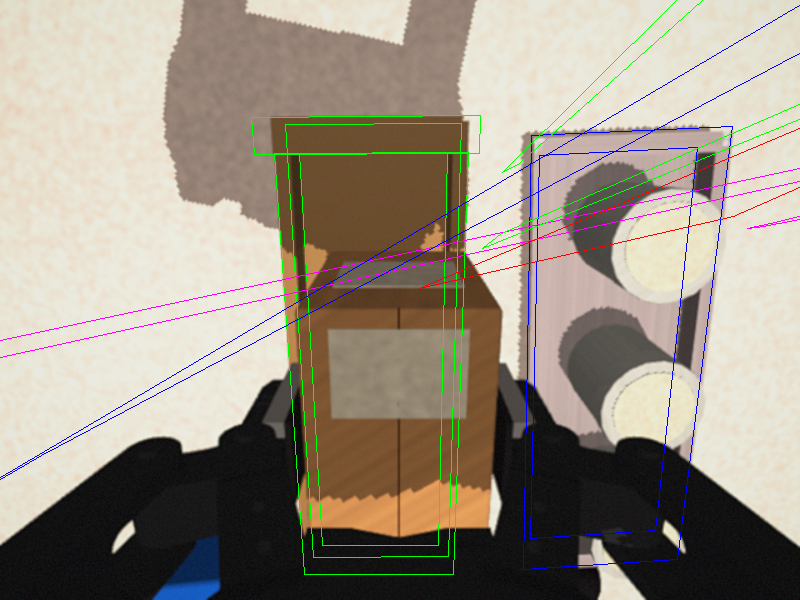

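Emit:
jog_arm([
  [[0.7, -0.001, -0.015, -0.005, 0, 0, 0.002], [0.7, -0.001, -0.015, -0.03, 0, 0, 0.002], [0.7, -0.001, -0.015, -0.06, 0, 0, 0.002], [0.7, -0.001, -0.015, -0.085, 0, 0, 0.002], [0.7, -0.001, -0.015, -0.102, 0, 0, 0.002], [0.7, -0.001, -0.015, -0.11, 0, 0, 0.002], [0.7, -0.001, -0.015, -0.113, 0, 0, 0.002], [0.7, -0.001, -0.015, -0.113, 0, 0, 0.002]],
])

```text
t: 40.05
eef_pos: [0.421, -0.3203, 0.0486]
tcp_rot: [0.621, 0.338, -0.337, -0.621]
contact_force: [-0.2, -0.2, -1.5]
gripper_width: 0.0495
```

```bash
python3 wv.py 43; python3 st.py
```

```text
40.1
t 40.1 tcp [ 0.4212 -0.3206  0.0488] yaw 57.03 tilt [ 0.001 -1.    -0.001] w 0.0496 F [-0.3 -0.7 -0.5] q [-0.8   0.19  1.78  0.    1.17 -1.79]
```

View pics/w43.png

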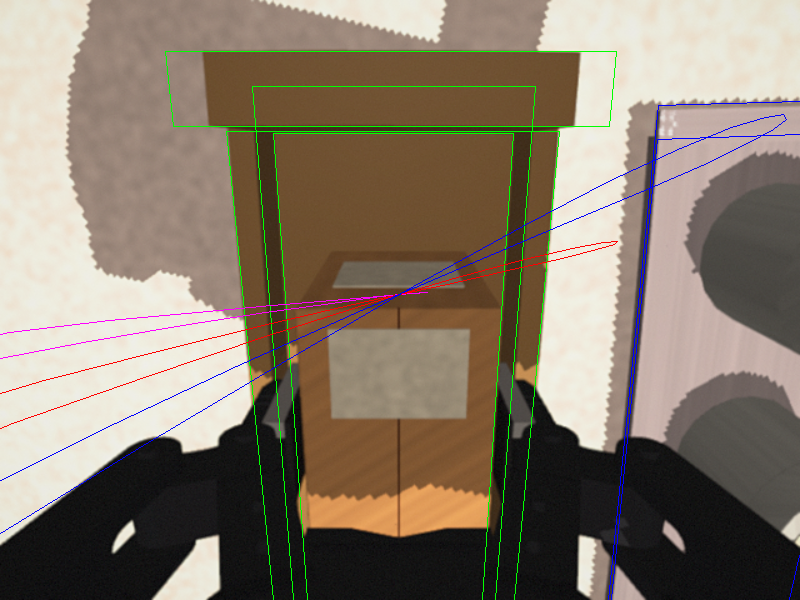

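Emit:
jog_arm([
  [[0.7, 0, 0, -0.001, 0, 0, 0], [0.5, 0, 0, -0.001, 0, 0, 0], [0.3, 0, 0, -0.001, 0, 0, 0], [0.22, 0, 0, 0, 0, 0, 0], [0.22, 0, 0, 0.01, 0, 0, 0], [0.22, 0, 0, 0.04, 0, 0, 0], [0.2, 0, 0, 0.08, 0, 0, 0], [0.2, 0, 0, 0.12, 0, 0, 0]],
])

```text
t: 40.77
eef_pos: [0.4207, -0.3202, 0.1708]
tcp_rot: [-0.621, -0.338, 0.337, 0.621]
contact_force: [0.8, -0.9, 0.9]
gripper_width: 0.0683
```

Emit:
jog_arm([
  [[0, 0, 0, 0.04, 0, 0, 0], [0, 0, 0, 0.08, 0, 0, 0], [0, -0.01, 0.01, 0.1, 0, 0, 0], [0, -0.03, 0.02, 0.12, 0, 0, 0], [0, -0.05, 0.03, 0.14, 0, 0, 0], [0, -0.07, 0.04, 0.14, 0, 0, 0], [0, -0.07, 0.04, 0.14, 0, 0, 0], [0, -0.07, 0.04, 0.14, 0, 0, 0]],
])

```text
t: 41.43
eef_pos: [0.3501, -0.2798, 0.3122]
tcp_rot: [0.622, 0.338, -0.337, -0.621]
contact_force: [0.1, 0.0, 0.0]
gripper_width: 0.0856
```

```bash
python3 wv.py 44; python3 st.py
python3 - <<'E'
from h import *
f=grab_frame("scene"); crop(f,180,100,460,480,1.55,"s44")
f=grab_frame("top"); crop(f,110,120,510,345,2,"t44")
E
```

```text
41.4833
t 41.48 tcp [ 0.3506 -0.2801  0.3116] yaw 57.01 tilt [ 0.001 -1.    -0.002] w 0.0856 F [-0.4 -0.3 -0.4] q [-0.85 -0.13  1.56  0.    1.71 -1.84]
```

View pics/w44.png

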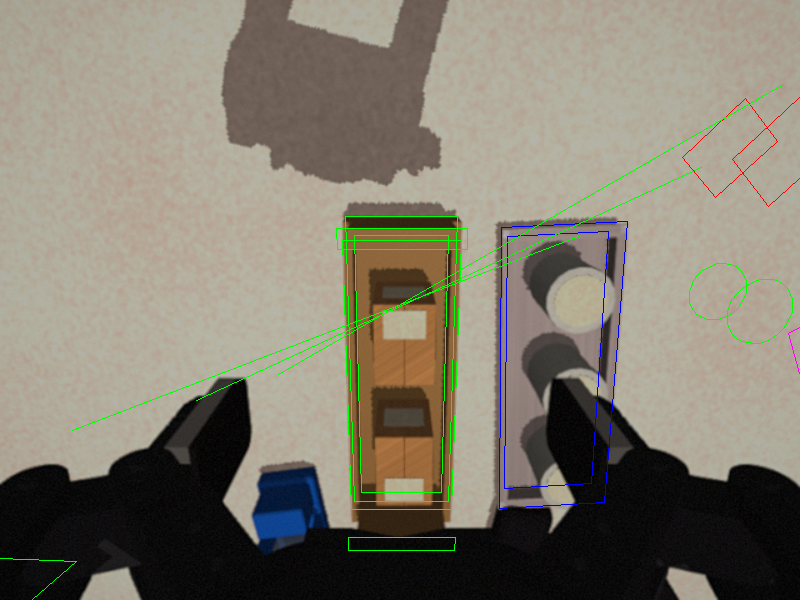

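View pics/s44.png

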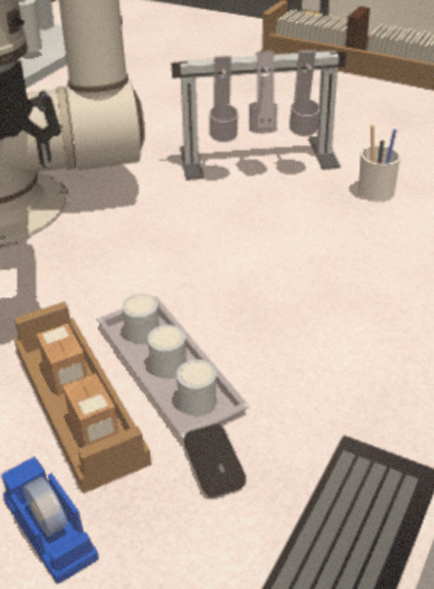

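View pics/t44.png

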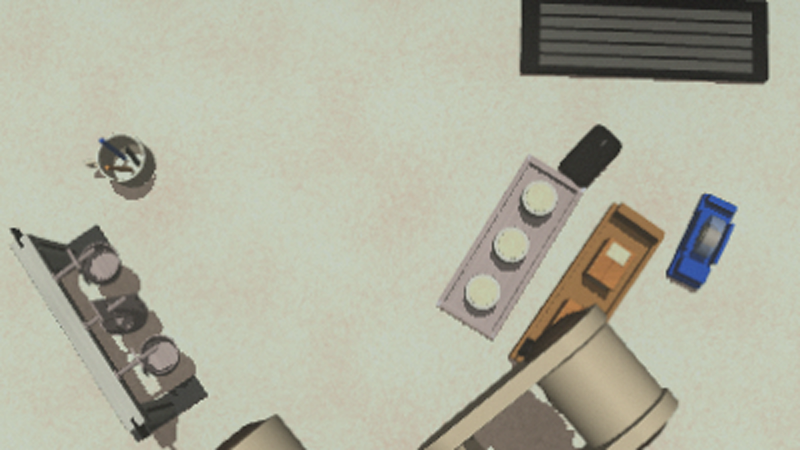

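Run:
```python
from h import *
a=cv2.imread("pics/top0.png").astype(int); f=grab_frame("top")["pixels"][:,:,::-1].astype(int)
d=np.abs(a-f).max(2)
for n,(u0,v0,u1,v1) in dict(mug=(150,180,195,225),mouse=(390,183,425,213),tape=(440,213,485,268)).items(): print(n,d[v0:v1,u0:u1].mean().round(1),(d[v0:v1,u0:u1]>40).sum())
s0=grab_frame("scene")["pixels"].astype(int); s1=grab_frame("scene")["pixels"].astype(int)
r=np.abs(s0-s1).max(2); print("rack motion",r[130:200,290:410].mean(),"bg",r[300:370,420:480].mean())
print(ctrl.observe()["t"]); print(ctrl.sign_off())
```

```text
mug 4.6 0
mouse 3.7 0
tape 4.5 0
rack motion 2.6671428571428573 bg 1.9854761904761904
41.7333
the job is handed in; nothing more can be done
None
```

The bench is cleared and the job is handed in at about 42 s of robot time, against the 210 s limit.

- **Dippers:** all three hang by their holes, one to a peg.
- **Samples:** all three tins stand upright in the steel tray, and both cartons (the only ones present) stand upright in the fibreboard box.
- **Last checks:** the scene and wrist pictures show everything in place, nothing left on the bench, and the gripper open, empty and clear. In the top view the mug, mouse and tape dispenser have not moved compared with the first picture. Two successive scene frames showed only slight picture change at the rack (2.7, against 2.0 on empty bench), so the dippers were about still.

Two things disagreed or went wrong along the way:

- **Bump:** the first dipper's cup touched a peg tip on approach, with a reading of about 18 N. I backed off, found the dipper unmoved in the grip, and hung it normally.
- **Camera offset:** the top camera's positions were about 7 mm off in y compared with the wrist camera's. I used the wrist camera's positions, and the grasps and placements agreed with them.

No sample was seen to be knocked aside during the run.

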